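# Load the swing-out drying board and push it home under its stepped dust hood

## Task

Swing the drying board all the way out from under its plywood dust hood (it has an upright handle at its free end), then stand every squat pot on the board between the cross strip and the pivot end (the part that goes under the low roof) and every tall vase beyond the strip (the part that goes under the high roof), all upright inside the edging. Only once everything is loaded, swing the board fully home so that all pieces stand upright under the hood, and leave the small wooden box and the tin where they are.

Things in the scene. Friction and masses are not known exactly. Their poses are not given: they have to be found in the camera images.
- board (a joint): angle (rad) of the swing board about its upright pivot: 0 = fully home under the hood (end stop), grows as it swings out clockwise seen from above, 1.19 = fully out (end stop). Light friction: about 1 N at the handle moves it; it stays where it is left and never tilts
- rack: fixed plywood dust hood; origin on the bench, on the board's pivot axis; x runs along the hood (where the board lies when home), z up. Roofs over x = 45 to 297 mm, the step from low to high roof at x = 195 mm, over y = -50 to +62 mm; closed wall at y = 55 to 62 mm; open in front (-y, where the board swings out) and at both ends
- pivot (a point): pivot of the board: on the pivot axis at the board's upper face, 20 mm above the bench. The board is a light wooden strip 100 mm wide, 13 mm thick, from 27 mm behind the pivot to 343 mm beyond it. x along the board from the pivot to its free end, z up
- handle (a point): upright steel handle at the board's free end: round post 16 mm in diameter, 325 mm from the pivot, rising 100 mm above the board's upper face (top 120 mm above the bench); the point is on its axis, 80 mm above the board's upper face. The hood ends 20 mm short of it. Axes as pivot
- low_bay (a point): centre, on the board's upper face, of the part for squat pots, 126 mm from the pivot: 135 mm clear lengthwise between the edging on the pivot side and the cross strip, 92 mm across between the side edgings; strip 6 mm, edgings 8 mm high. Room for three pots in a row 46 mm apart. When home, the low roof (6 mm thick) is 58 mm above the board. Axes as pivot
- high_bay (a point): centre, on the board's upper face, of the part for tall vases, 245 mm from the pivot: 97 mm clear lengthwise between cross strip and end edging, 92 mm across between the side edgings; strip 6 mm, edgings 8 mm high. Room for two vases in a row 49 mm apart. When home, the high roof (6 mm thick) is 95 mm above the board. Axes as pivot
- pot_a_mid (a point): squat lidded bisque pot, a plain white round upright piece 38 mm in diameter up to 31 mm height, then a small lid knob; 44 mm tall in all; solid, heavy-footed, about 70 g. The point is its centre, 22 mm above its foot; z is its upright axis. May be absent
- pot_b_mid (a point): squat lidded bisque pot, a plain white round upright piece 38 mm in diameter up to 31 mm height, then a small lid knob; 44 mm tall in all; solid, heavy-footed, about 70 g. The point is its centre, 22 mm above its foot; z is its upright axis. May be absent
- pot_c_mid (a point): squat lidded bisque pot, a plain white round upright piece 38 mm in diameter up to 31 mm height, then a small lid knob; 44 mm tall in all; solid, heavy-footed, about 70 g. The point is its centre, 22 mm above its foot; z is its upright axis. May be absent
- vase_a_mid (a point): tall bisque bud vase, a plain white round upright piece 38 mm in diameter up to 50 mm height, then a neck 18 to 22 mm wide; 78 mm tall in all; solid, heavy-footed, about 100 g. The point is its centre, 39 mm above its foot; z is its upright axis. May be absent
- vase_b_mid (a point): tall bisque bud vase, a plain white round upright piece 38 mm in diameter up to 50 mm height, then a neck 18 to 22 mm wide; 78 mm tall in all; solid, heavy-footed, about 100 g. The point is its centre, 39 mm above its foot; z is its upright axis. May be absent
- pins: bystander: small plywood box with a sliding lid, 54 x 84 x 29 mm, loose on the bench; origin at the centre of its underside. Leave it alone
- tin: bystander: flat tin, 70 x 98 x 30 mm, loose on the bench; origin at the centre of its underside. Leave it alone

How it is judged:
By the outcome, as a careful person would: the job done as asked, in the order asked, and still so for the second after the job is handed in, with the robot touching nothing.
Of pot_a, pot_b, pot_c, vase_a, vase_b only 4 to 5 are there at a start; the rules pass over those that are not, and their reading is None.
At some moment in a run one of pot_a, pot_b, pot_c, vase_a, vase_b may be knocked a few centimetres aside while the robot is not near it.
Once in a run the grip may slacken for a moment while it holds something.
It also fails if it takes over 210 s, if anything falls off the work surface, if the arm or the gripper's body presses on something with over 40 N, if the wrist force passes 120 N, or if a joint passes its speed limit or range.

## Robot

A 7-joint arm with a two-finger parallel gripper is mounted at the origin on a cart in front of the work surface, level with it; the furniture and walls round the work are solid. World frame = base frame: x ahead of the robot, y to its left, z up, the work surface at z = 0. Lengths are in mm, angles in rad, forces in N, time in s.
With the tool pointing down it reaches from about 350 to 900 mm from the base axis. Payload 8.1 kg.
Tool frame: the origin (TCP) lies midway between the tips of the shut fingers; the grasp point (between the pads) lies grip_depth behind it (grip_depth is the distance from the TCP to the grasp point, in mm); z points along the fingers, y is the line along which they close (so a half turn about z gives the same grasp; the last joint's range is limited). The gripper opens to 85 mm and grips with 20 to 120 N. Pads are 22 mm wide; open, the fingers measure 114 mm over their backs; the gripper's body (76 mm by 85 mm) begins 54 mm behind the grasp point. The pads swing forward as they close: fully open they stand 13 mm farther back than shut.
Start: joints at [-0.798, 0.434, 0.025, 1.573, -0.012, 1.134, -0.075], TCP at [480.061, 400.229, 231.323] pointing down, gripper open.
Joint ranges: [-2.62, 2.62], [-0.44, 2.09], [-1.27, 1.32], [0.08, 2.57], [-1.32, 4.46], [0.12, 2], [-2.74, 2.74]. Speed limits (rad/s): [2.22, 2.22, 3.01, 3.01, 3.14, 3.14, 3.14].

## Interface

Orientations are given as a 3x3 rotation matrix whose columns are the frame's x, y, z axes.
In Python, from station import * gives the robot as it stands.
- The arm moves only by the tool send_rows, never from a script. Its argument "deltas" is text: rows parted by semicolons, each of 5 numbers parted by spaces: the shift along the tool's x, y, z as a fraction of full scale, then the turn about the tool's z as a fraction of full scale, then the gripper's target within -1 to 1 (shut at 1, half-way at 0, fully open at -1). A call has 1 to 8 rows; each row shifts and turns the commanded pose from where the row before left it, along the tool's axes as they then stand; what a row does not reach is not made up. Full scale, the value 1, is 2.5 cm for a shift and 0.1 rad for a turn. A row lasts 1/10 s, in which the tool goes at most 50 mm and 8.59 degrees, less where a joint would pass 70% of its speed; a pose out of reach is approached as far as the arm can. A call with a number of a shift or a turn outside -1 to 1 is refused whole. A call with a gripper value outside its range is refused whole. The fingers move at their own pace and stop on an object; "grip_force" is the grip in N (left out, the last holds). Time passes only in rows, so rows that do not move let the fingers close. It gives the time, the measured TCP pose, the force, the opening and the grip force at its end, in the units of the state.
- read_state(): the state, without advancing time (a new reading comes with each control period).
- grab_frame(name): name is "side" or "top"; returns the picture (420x560x3 uint8, red, green, blue); there is no depth.
- get_calibration(name): a dict with "intrinsics" (3x3 intrinsics, pixels), "T" (4x4, takes a point from camera to world coordinates). Camera axes: x right, y up, looking along -z (the intrinsics and any distortion apply to the point x, -y, -z); pixel columns grow to the right and rows downward; lengths in mm; the calibration is good to about 2 mm. A picture is of the moment at which its call begins. get_calibration takes no time and is no camera call.
- hand_in(): hands the job in; it is judged then, once.
Trained networks look in the newest picture that a camera, given by its name, has taken for a name from the list of things; names that differ only in an ending like _2 or _b are one class to them, and where a whole thing is asked for, a point or a joint stands for the part that bears it (a point fixed in the world has none). Each returns a list of dicts, best first, with "score" (0 to 1); they miss things now and then, are a little off and sometimes report something else, mostly with a low value. They report only what shows in the picture. A call takes as long as a camera call.
- search_frame(camera, query): "point" ([column, row] in pixels, amid what is visible of it).
- mark_of(camera, query): "point" ([column, row] in pixels: a listed point, or the origin of a listed thing).
The state is a dict: "clock": time; "joint_positions": joint angles; "qvel": joint speeds; "tau": joint torques, N m; "tcp_pos": TCP position; "eef_rot": TCP orientation; "force": force on the tool from outside, world axes, zero at the start; "ft_torque": the same for the moment, N m; "width": opening from 0.0 (shut) to 1.0 (fully open); "grasp_force": force on a finger pad.
Only numpy, scipy, OpenCV 4.12 (cv2) and the standard library are available. Lean on these libraries where they do the work, as an engineer would, in place of code of your own. Each camera call takes 0.05 s, during which the arm holds its last target. There are 200 camera calls.

## Working session

There is one attempt and no reset: what is moved stays moved. The work goes in short steps, Python scripts to look and compute and a tool call to move; the robot and the scene stay as the last step left them, time stands still between calls to the robot, and variables do not carry over. Pictures are saved under pics/ and viewed, at most 14 in all, crops included, and the job is handed in when it is done.

Besides the shell and the picture viewer there is one more tool, called after ">>>" as name(argument=value, ...) on one line, values as JSON. send_rows: Moves the arm, as the interface text tells. Shift numbers are shares of 2.5 cm and turn numbers shares of 0.1 rad, none past 1 either way. Its arguments: {"type":"object","properties":{"deltas":{"type":"string"},"grip_force":{"type":"number"}},"required":["deltas"]}

```bash
mkdir -p pics; cat > h.py <<'E'
from station import *
import numpy as np, cv2
def ray(cam,p):
    c=get_calibration(cam);K=np.array(c["intrinsics"]);T=np.array(c["T"])
    d=np.linalg.inv(K)@np.array([p[0],p[1],1.]);d=T[:3,:3]@np.array([d[0],-d[1],-d[2]])
    return T[:3,3],d
def at_z(cam,p,z):
    o,d=ray(cam,p);return o+d*(z-o[2])/d[2]
def proj(cam,P):
    c=get_calibration(cam);K=np.array(c["intrinsics"]);T=np.array(c["T"])
    q=np.linalg.inv(T)@np.append(P,1);q=K@np.array([q[0],-q[1],-q[2]]);return q[:2]/q[2]
def snap(cam,name):
    cv2.imwrite("pics/"+name,np.array(grab_frame(cam))[:,:,::-1])
E
python3 - <<'E'
from h import *
s=read_state();print({k:np.round(v,3).tolist() for k,v in s.items()}, grip_depth if 'grip_depth' in globals() else None)
snap("top","t0.png");snap("side","s0.png")
for c in("top","side"):
    print(c,np.round(np.array(get_calibration(c)["T"])[:3],2).tolist(),get_calibration(c)["intrinsics"])
    for q,z in(("pot_a_mid",22),("vase_a_mid",39),("handle",100),("pivot",20),("low_bay",20),("high_bay",20),("pins",0),("tin",0),("rack",0)):
        for r in mark_of(c,q)[:4]: print(c,q,round(r["score"],2),np.round(r["point"]),np.round(at_z(c,r["point"],z)))
E
```

```text
{'clock': 0.0, 'joint_positions': [-0.798, 0.435, 0.025, 1.574, -0.012, 1.134, -0.075], 'qvel': [-0.0, -0.0, -0.001, 0.001, -0.0, 0.001, 0.001], 'tau': [-0.002, -67.046, 1.023, -31.622, 0.015, 0.012, 0.0], 'tcp_pos': [479.666, 399.872, 230.504], 'eef_rot': [[-0.64, 0.768, -0.001], [0.768, 0.64, -0.001], [-0.0, -0.002, -1.0]], 'force': [-0.085, -0.193, -0.411], 'ft_torque': [0.007, -0.008, -0.047], 'grasp_force': 0.0, 'width': 1.001} 18.700000000000003
top [[0.01, 0.99, -0.13, 320.01], [-1.0, 0.01, 0.0, -44.77], [0.0, 0.13, 0.99, 1416.22]] [[527.65901236   0.         279.82675286]
 [  0.         527.65901236 200.90084842]
 [  0.           0.           1.        ]]
top pot_a_mid 0.5 [318. 171.] [ 591. -151.   22.]
top vase_a_mid 0.53 [327. 215.] [ 469. -173.   39.]
top handle 0.95 [233. 145.] [641.  71. 100.]
top pivot 0.87 [163. 246.] [384. 258.  20.]
top low_bay 0.79 [189. 209.] [483. 191.  20.]
top high_bay 0.79 [216. 175.] [576. 122.  20.]
top pins 0.76 [344. 269.] [ 329. -222.    0.]
top rack 0.86 [168. 250.] [375. 248.   0.]
side [[0.38, 0.69, -0.62, -204.99], [-0.93, 0.28, -0.26, -370.72], [-0.01, 0.67, 0.74, 964.93]] [[474.79864254   0.         284.02193343]
 [  0.         474.79864254 198.8574721 ]
 [  0.           0.           1.        ]]
side pot_a_mid 0.75 [330. 206.] [ 608. -166.   22.]
side vase_a_mid 0.56 [322. 241.] [ 476. -186.   39.]
side handle 0.78 [253. 156.] [633.  67. 100.]
side pivot 0.83 [150. 223.] [380. 247.  20.]
side low_bay 0.71 [187. 204.] [473. 190.  20.]
side high_bay 0.75 [235. 187.] [577. 100.  20.]
side pins 0.96 [311. 304.] [ 327. -215.    0.]
side pins 0.22 [373. 219.] [ 623. -280.    0.]
side tin 0.68 [370. 328.] [ 320. -356.    0.]
side rack 0.26 [313. 303.] [ 332. -218.    0.]
```

View pics/t0.png

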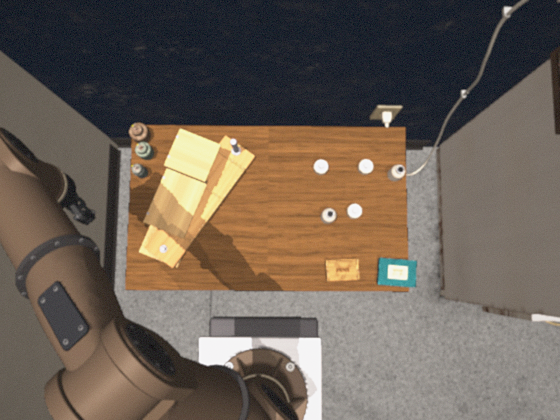

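View pics/s0.png

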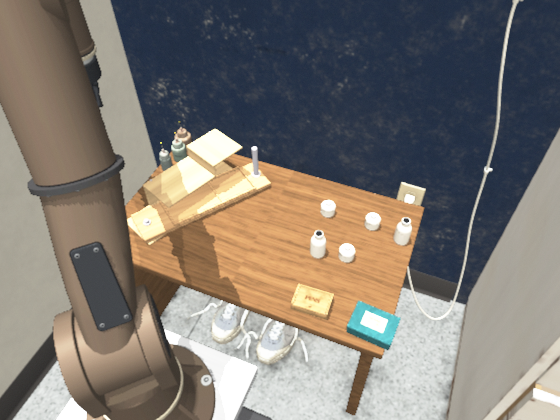

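The top view shows five pieces: pots near (321,167), (366,167) and (355,211), and vases near (329,215) and (398,171). The board is already slightly out, with its handle at (235,146), and the box and tin are at the bottom right.

```bash
cat >> h.py <<'E'
def to(P,yaw=None,s=None):
    """tool-frame units to move TCP to P; yaw = desired world angle (deg) of tool y, mod 180"""
    s=s or read_state();R=np.array(s["eef_rot"]);d=R.T@(np.array(P)-s["tcp_pos"])/25
    a=np.degrees(np.arctan2(R[1,1],R[0,1]));t=0
    if yaw is not None: t=-np.radians((yaw-a+90)%180-90)/.1
    return "d",np.round(d,2).tolist(),"turn",round(t,2),"yaw",round(a,1),"tcp",np.round(s["tcp_pos"],1).tolist(),"w",round(s["width"],2),"F",np.round(s["force"],1).tolist()
E
python3 - <<'E'
from h import *
for p in((184,131),(221,147),(206,180),(166,165)): print(at_z("top",p,121))
print(to([641,69,90],54.6))
print(proj("top",[382,255,20]),proj("side",[641,69,100]),proj("top",[641,69,100]))
E
```

```text
[670.1644634  193.59185107 121.        ]
[629.74453801  99.48074476 121.        ]
[545.41115358 134.89021156 121.        ]
[582.55438516 235.71784452 121.        ]
('d', [-14.3, -3.54, 5.65], 'turn', np.float64(-2.58), 'yaw', np.float64(39.8), 'tcp', [480.1, 400.2, 231.3], 'w', 1.0, 'F', [0.0, -0.2, -0.9])
[163.92121909 247.33992703] [253.30525042 153.79827288] [233.91698954 144.72377773]
```

>>> send_rows(deltas="0 0 0 -0.86 0; 0 0 0 -0.86 0; 0 0 0 -0.86 0; -1 -0.54 0 0 0; -1 -0.54 0 0 0; -1 -0.54 0 0 0; -1 -0.54 0 0 0; -1 -0.54 0 0 0", grip_force=40)

```text
clock: 1.8
tcp_pos: [543.3, 271.8, 231.4]
eef_rot: [[-0.815, 0.579, 0.0], [0.579, 0.815, 0.0], [-0.0, 0.0, -1.0]]
force: [0.3, 0.4, 0.0]
width: 0.501
grasp_force: 0.0
```

>>> send_rows(deltas="-1 -0.54 0 0 0; -1 -0.54 0 0 0; -1 -0.54 0 0 0; -1 -0.54 0 0 0; -1 -0.54 0 0 0; -1 -0.54 0 0 0; -1 -0.54 0 0 0; 0 0 1 0 0")

```text
clock: 2.6
tcp_pos: [634.6, 89.0, 209.2]
eef_rot: [[-0.811, 0.585, 0.007], [0.585, 0.811, -0.002], [-0.007, 0.003, -1.0]]
force: [0.1, -1.0, -1.0]
width: 0.5
grasp_force: 0.0
```

```bash
python3 - <<'E'
from h import *
print(to([641,69,90],54.6))
snap("side","s1.png");snap("top","t1.png")
for c in("top","side"):
    for r in mark_of(c,"handle")[:2]: print(c,r["score"],at_z(c,r["point"],100))
cv2.imwrite("pics/m1.png",np.hstack([cv2.resize(cv2.imread("pics/s1.png")[80:280,120:320],(400,400)),cv2.resize(cv2.imread("pics/t1.png")[80:280,120:320],(400,400))]))
E
```

```text
('d', [-0.64, -0.51, 4.77], 'turn', np.float64(-0.06), 'yaw', np.float64(54.2), 'tcp', [634.6, 89.0, 209.2], 'w', 0.5, 'F', [0.1, -1.0, -1.0])
top 0.85 [641.87941168  65.23210159 100.        ]
side 0.85 [637.45163105  65.02286083 100.        ]
```

View pics/m1.png

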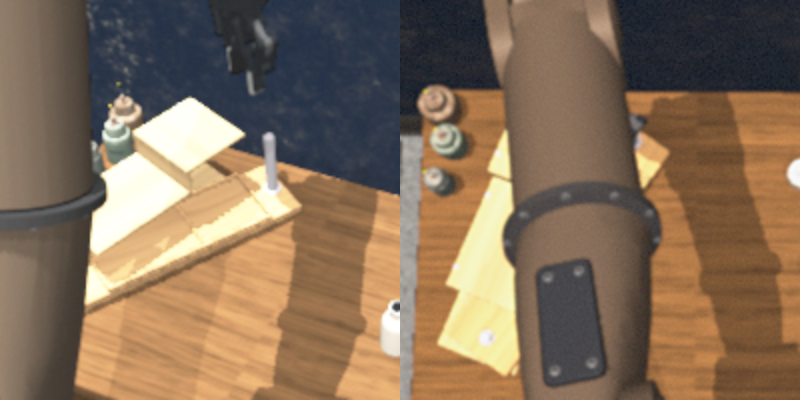

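The crops show the handle post at crop (270,160) of the side view, with the board's free end in front of the hood's high part. Both cameras put it at about (640,66).

>>> send_rows(deltas="-0.7 -0.6 0 0 0; 0 0 0 0 0")

```text
clock: 3.0
tcp_pos: [637.2, 69.7, 207.6]
eef_rot: [[-0.814, 0.581, 0.002], [0.581, 0.814, -0.002], [-0.002, -0.0, -1.0]]
force: [-0.1, -1.1, -1.0]
width: 0.499
grasp_force: 0.0
```

```bash
python3 - <<'E'
from h import *
print(to([640,66,88],54.6))
E
```

```text
('d', [-0.16, -0.05, 4.78], 'turn', np.float64(-0.02), 'yaw', np.float64(54.5), 'tcp', [637.2, 69.7, 207.6], 'w', 0.5, 'F', [-0.1, -1.1, -1.0])
```

>>> send_rows(deltas="-0.16 0 0.8 0 0; 0 0 0.8 0 0; 0 0 0.8 0 0; 0 0 0.8 0 0; 0 0 0.8 0 0; 0 0 0.7 0 0; 0 0 0 0 0; 0 0 0 0 1")

```text
clock: 3.8
tcp_pos: [639.9, 70.7, 89.7]
eef_rot: [[-0.816, 0.579, 0.001], [0.579, 0.816, 0.0], [-0.0, 0.001, -1.0]]
force: [0.5, 0.3, -0.1]
width: 0.342
grasp_force: 0.0
```

>>> send_rows(deltas="0 0 0 0 1; 0 0 0 0 1; 0 0 0 0 1; 0 0 0 0 1; 0 0 0 0 1; 0 0 0 0 1")

```text
clock: 4.4
tcp_pos: [640.5, 70.4, 90.5]
eef_rot: [[-0.815, 0.579, 0.002], [0.579, 0.815, 0.001], [-0.001, 0.002, -1.0]]
force: [-0.5, 1.6, 6.6]
width: 0.17
grasp_force: 39.3
```

>>> send_rows(deltas="0.03 -0.91 0 0.7 1; 0.03 -0.91 0 0.7 1; 0.03 -0.91 0 0.7 1; 0.03 -0.91 0 0.7 1; 0.03 -0.91 0 0.7 1; 0.03 -0.91 0 0.7 1; 0 0 0 0 1")

```text
clock: 5.1
tcp_pos: [538.1, -22.5, 90.4]
eef_rot: [[-0.505, 0.863, 0.0], [0.863, 0.505, 0.001], [0.001, 0.001, -1.0]]
force: [-0.9, 4.1, 5.6]
width: 0.175
grasp_force: 41.2
```

```bash
python3 - <<'E'
from h import *
print(to([380,257,88]),read_state()["grasp_force"])
E
```

```text
('d', [12.84, 0.18, 0.11], 'turn', 0, 'yaw', np.float64(30.3), 'tcp', [538.1, -22.5, 90.4], 'w', 0.17, 'F', [-0.9, 4.1, 5.6]) 41.20214760303497
```

>>> send_rows(deltas="0.03 -0.91 0 0.7 1; 0.03 -0.91 0 0.7 1; 0.03 -0.91 0 0.7 1; 0.03 -0.91 0 0.7 1; 0.03 -0.91 0 0.7 1; 0.03 -0.91 0 0.7 1; 0.03 -0.91 0 0.7 1; 0 0 0 0 1")

```text
clock: 5.9
tcp_pos: [387.9, -64.8, 90.3]
eef_rot: [[-0.042, 0.999, 0.002], [0.999, 0.042, 0.004], [0.004, 0.002, -1.0]]
force: [0.4, 13.6, 8.1]
width: 0.17
grasp_force: 41.5
```

>>> send_rows(deltas="0 -0.4 0 0.3 1; 0 -0.4 0 0.3 1; 0 0 0 0 1")

```text
clock: 6.2
tcp_pos: [379.9, -66.2, 91.9]
eef_rot: [[0.015, 1.0, 0.021], [1.0, -0.015, 0.0], [0.001, 0.021, -1.0]]
force: [26.5, 12.1, -10.4]
width: 0.176
grasp_force: 41.1
```

>>> send_rows(deltas="0 0 0 0 0; 0 0 0 0 0; 0 0 0 0 0; 0 0 0 0 0; 0 0 -1 0 0; 0 0 -1 0 0; 0 0 -1 0 0; 0 0 -1 0 -1")

```text
clock: 7.0
tcp_pos: [368.0, -68.1, 189.6]
eef_rot: [[0.018, 1.0, -0.001], [1.0, -0.018, -0.0], [-0.0, -0.001, -1.0]]
force: [0.9, -0.3, -0.3]
width: 0.651
grasp_force: 0.0
```

>>> send_rows(deltas="0 0 -1 0 -1; 1 0 -1 0 -1; 1 0 0 0 -1; 1 0 0 0 -1; 1 0 0 0 -1; 1 0 0 0 -1; 0 0 0 0 -1")

```text
clock: 7.7
tcp_pos: [370.4, 59.6, 238.6]
eef_rot: [[0.013, 1.0, -0.001], [1.0, -0.013, 0.0], [0.0, -0.001, -1.0]]
force: [-0.1, -0.6, 0.3]
width: 1.0
grasp_force: 0.0
```

```bash
python3 - <<'E'
from h import *
snap("top","t2.png");snap("side","s2.png")
for c in("top","side"):
    for q,z in(("pot_a_mid",22),("vase_a_mid",39),("handle",100),("pivot",20),("low_bay",20),("high_bay",20)):
        for r in mark_of(c,q)[:4]: print(c,q,round(r["score"],2),np.round(r["point"]),np.round(at_z(c,r["point"],z)))
print(to([470,-175,120]))
E
```

```text
top pot_a_mid 0.76 [318. 168.] [ 598. -153.   22.]
top pot_a_mid 0.16 [284. 251.] [374. -63.  22.]
top vase_a_mid 0.47 [326. 216.] [ 465. -172.   39.]
top handle 0.65 [286. 250.] [375. -66. 100.]
top handle 0.33 [397. 270.] [ 327. -340.  100.]
top pivot 0.92 [162. 246.] [385. 261.  20.]
top high_bay 0.84 [255. 248.] [382.  15.  20.]
side pot_a_mid 0.47 [330. 206.] [ 609. -165.   22.]
side vase_a_mid 0.62 [319. 242.] [ 471. -181.   39.]
side pivot 0.95 [144. 223.] [375. 262.  20.]
side low_bay 0.97 [186. 238.] [374. 135.  20.]
side low_bay 0.51 [232. 252.] [377.  10.  20.]
side high_bay 0.78 [234. 255.] [372.   3.  20.]
('d', [-9.21, 4.13, 4.75], 'turn', 0, 'yaw', np.float64(-1.0), 'tcp', [370.9, 57.0, 238.8], 'w', 1.0, 'F', [0.3, 0.5, -0.3])
```

View pics/t2.png

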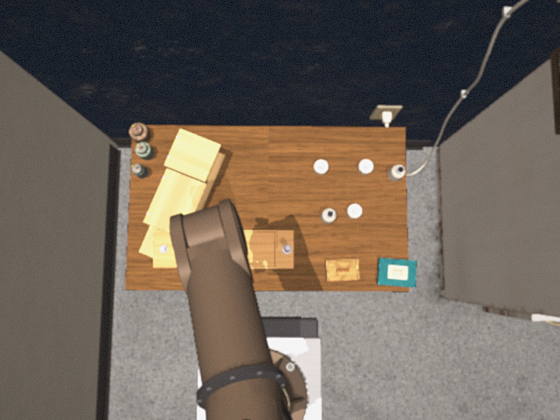

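The board is at its outer stop with the handle at (286,250); the pieces have not moved.

```bash
cat >> h.py <<'E'
def blobs(cam,img=None,vmin=150,smax=60,amin=40):
    im=np.array(grab_frame(cam)) if img is None else img
    h=cv2.cvtColor(im,cv2.COLOR_RGB2HSV);m=((h[:,:,1]<smax)&(h[:,:,2]>vmin)).astype(np.uint8)
    n,l,s,c=cv2.connectedComponentsWithStats(m)
    out=[]
    for i in range(1,n):
        if amin<s[i,4]<700 and 100<c[i][1]<300: out.append((np.round(c[i],1).tolist(),int(s[i,4]),s[i,:4].tolist(),np.round(at_z(cam,c[i],22)).tolist()))
    return out
E
python3 - <<'E'
from h import *
for c,f in(("top","t2.png"),("side","s2.png")):
    for b in blobs(c,cv2.imread("pics/"+f)[:,:,::-1].copy()): print(c,b)
E
```

```text
top ([386.5, 117.4], 124, [382, 111, 10, 16], [740.0, -339.0, 22.0])
top ([201.8, 139.8], 106, [180, 131, 39, 18], [673.0, 163.0, 22.0])
top ([191.6, 147.8], 279, [173, 135, 42, 25], [650.0, 190.0, 22.0])
top ([142.1, 149.2], 129, [135, 142, 15, 15], [645.0, 323.0, 22.0])
top ([320.7, 166.3], 175, [314, 159, 15, 15], [603.0, -159.0, 22.0])
top ([365.3, 166.1], 176, [358, 159, 15, 15], [604.0, -279.0, 22.0])
top ([136.0, 168.3], 66, [132, 164, 9, 9], [593.0, 337.0, 22.0])
top ([396.9, 172.1], 148, [391, 165, 14, 15], [589.0, -364.0, 22.0])
top ([163.2, 195.6], 193, [149, 172, 27, 54], [520.0, 262.0, 22.0])
top ([187.2, 205.6], 57, [183, 198, 9, 15], [493.0, 197.0, 22.0])
top ([354.1, 210.6], 175, [347, 204, 15, 14], [483.0, -247.0, 22.0])
top ([328.2, 215.5], 145, [322, 208, 14, 15], [470.0, -178.0, 22.0])
top ([162.9, 248.5], 57, [159, 245, 9, 8], [379.0, 257.0, 22.0])
top ([286.5, 248.7], 65, [282, 244, 10, 10], [381.0, -68.0, 22.0])
top ([397.2, 272.0], 289, [387, 264, 21, 16], [322.0, -359.0, 22.0])
top ([419.8, 281.5], 45, [416, 277, 9, 14], [298.0, -417.0, 22.0])
side ([186.3, 1
[... 183 characters left out ...]
22.0])
side ([201.2, 176.9], 234, [192, 166, 21, 23], [576.0, 204.0, 22.0])
side ([412.9, 186.1], 69, [401, 182, 25, 9], [761.0, -353.0, 22.0])
side ([409.2, 197.7], 109, [403, 191, 12, 13], [714.0, -353.0, 22.0])
side ([327.6, 208.0], 221, [321, 200, 15, 18], [598.0, -161.0, 22.0])
side ([372.1, 220.8], 237, [365, 212, 16, 19], [599.0, -281.0, 22.0])
side ([402.7, 231.7], 354, [394, 217, 18, 28], [593.0, -362.0, 22.0])
side ([317.6, 244.7], 340, [310, 230, 16, 28], [475.0, -177.0, 22.0])
side ([223.4, 246.3], 172, [210, 234, 25, 27], [384.0, 37.0, 22.0])
side ([261.5, 250.7], 228, [257, 234, 11, 32], [407.0, -56.0, 22.0])
side ([346.3, 252.2], 261, [339, 243, 16, 20], [479.0, -249.0, 22.0])
```

>>> send_rows(deltas="-0.93 0.35 0 0 -0.5; -0.93 0.35 0 0 -0.5; -0.93 0.35 0 0 -0.5; -0.93 0.35 0 0 -0.5; -0.93 0.35 0 0 -0.5; -0.93 0.35 0 0 -0.5; -0.93 0.35 0 0 -0.5; -0.93 0.35 0 0 -0.5")

```text
clock: 9.2
tcp_pos: [437.9, -131.0, 238.8]
eef_rot: [[0.017, 1.0, -0.0], [1.0, -0.017, 0.0], [0.0, -0.0, -1.0]]
force: [0.5, -0.2, 1.0]
width: 0.752
grasp_force: 0.0
```

>>> send_rows(deltas="-0.93 0.35 0.7 0 -0.5; -0.93 0.35 0.7 0 -0.5; -0.93 0.35 0.7 0 -0.5; -0.93 0.35 0.7 0 -0.5; -0.93 0.35 0.7 0 -0.5; 0 0 0.7 0 -0.5; 0 0 0 0 -0.5")

```text
clock: 9.9
tcp_pos: [478.0, -247.0, 131.6]
eef_rot: [[0.018, 1.0, -0.004], [1.0, -0.018, 0.001], [0.001, -0.004, -1.0]]
force: [-0.5, 0.9, -0.2]
width: 0.753
grasp_force: 0.0
```

```bash
python3 - <<'E'
from h import *
for c in("top","side"):
    for b in blobs(c):
        if b[3][1]<-100: print(c,b)
print(to([481,-248,8],0))
E
```

```text
top ([386.5, 117.4], 127, [382, 111, 11, 16], [740.0, -339.0, 22.0])
top ([421.8, 157.3], 385, [406, 148, 30, 23], [630.0, -432.0, 22.0])
top ([320.6, 166.3], 170, [314, 159, 15, 15], [603.0, -159.0, 22.0])
top ([363.3, 164.4], 96, [358, 159, 13, 13], [609.0, -273.0, 22.0])
top ([328.1, 215.5], 145, [321, 208, 15, 15], [470.0, -178.0, 22.0])
top ([397.2, 272.0], 290, [387, 264, 21, 16], [322.0, -359.0, 22.0])
top ([420.2, 282.3], 61, [416, 277, 10, 14], [296.0, -418.0, 22.0])
side ([360.0, 173.5], 134, [339, 162, 42, 17], [754.0, -205.0, 22.0])
side ([412.8, 186.1], 70, [401, 182, 25, 9], [761.0, -352.0, 22.0])
side ([409.2, 197.7], 109, [403, 191, 13, 13], [714.0, -353.0, 22.0])
side ([327.6, 208.1], 220, [321, 200, 15, 18], [598.0, -161.0, 22.0])
side ([372.1, 220.8], 236, [365, 212, 16, 19], [599.0, -281.0, 22.0])
side ([402.7, 231.7], 355, [394, 217, 18, 28], [593.0, -362.0, 22.0])
side ([317.6, 244.7], 340, [310, 230, 16, 28], [475.0, -177.0, 22.0])
side ([346.3, 252.3], 261, [339, 243, 16, 20], [479.0, -249.0, 22.0])
('d', [-0.05, 0.08, 5.03], 'turn', np.float64(-0.17), 'yaw', np.float64(-1.0), 'tcp', [479.2, -246.7, 133.8], 'w', 0.75, 'F', [0.4, -0.1, 0.1])
```

Now descend and grip pot C.

>>> send_rows(deltas="-0.05 0.05 0.9 0 -0.5; 0 0 0.9 0 -0.5; 0 0 0.9 0 -0.5; 0 0 0.9 0 -0.5; 0 0 0.9 0 -0.5; 0 0 0.5 0 -0.5; 0 0 0 0 -0.5; 0 0 0 0 1")

```text
clock: 10.8
tcp_pos: [481.3, -248.4, 9.8]
eef_rot: [[0.017, 1.0, 0.001], [1.0, -0.017, -0.0], [-0.0, 0.001, -1.0]]
force: [0.5, 0.0, -0.3]
width: 0.598
grasp_force: 0.0
```

>>> send_rows(deltas="0 0 0 0 1; 0 0 0 0 1; 0 0 0 0 1; 0 0 0 0 1; 0 0 0 0 1")

```text
clock: 11.3
tcp_pos: [481.5, -248.6, 10.3]
eef_rot: [[0.017, 1.0, 0.002], [1.0, -0.017, -0.001], [-0.0, 0.002, -1.0]]
force: [-1.6, 0.6, 5.7]
width: 0.432
grasp_force: 39.6
```

>>> send_rows(deltas="0 0 -0.5 0 1; 0 0 -1 0 1; 0 0 -1 0 1; 0 0 -1 0 1; 0 0 -1 0 1; 0.5 -0.12 -1 0 1; 0.94 -0.24 -0.5 0 1; 0.94 -0.24 0 0 1", grip_force=60)

```text
clock: 12.1
tcp_pos: [467.6, -188.8, 161.9]
eef_rot: [[0.018, 1.0, 0.005], [1.0, -0.018, -0.001], [-0.001, 0.005, -1.0]]
force: [1.0, 0.5, -1.6]
width: 0.425
grasp_force: 60.0
```

>>> send_rows(deltas="0.94 -0.24 0 0 1; 0.94 -0.24 0 0 1; 0.94 -0.24 0 0 1; 0.94 -0.24 0 0 1; 0.94 -0.24 0 0 1; 0.94 -0.24 0 0 1; 0.94 -0.24 0 0 1; 0.94 -0.24 0 0 1")

```text
clock: 12.9
tcp_pos: [421.7, 0.9, 160.0]
eef_rot: [[0.018, 1.0, 0.001], [1.0, -0.018, 0.0], [0.0, 0.001, -1.0]]
force: [0.0, 0.4, -0.4]
width: 0.422
grasp_force: 61.7
```

>>> send_rows(deltas="0.94 -0.24 0 0 1; 0.94 -0.24 0 0 1; 0.94 -0.24 0 0 1; 0.94 -0.24 0 0 1; 0.94 -0.24 0 0 1; 0.94 -0.24 0 0 1; 0.6 -0.15 0 0 1; 0 0 0 0 1")

```text
clock: 13.7
tcp_pos: [384.6, 158.8, 159.9]
eef_rot: [[0.014, 1.0, 0.001], [1.0, -0.014, 0.001], [0.001, 0.001, -1.0]]
force: [0.3, -0.2, -1.3]
width: 0.425
grasp_force: 61.7
```

```bash
python3 - <<'E'
from h import *
print(to([380,179,31],0))
snap("side","s3.png");snap("top","t3.png")
cv2.imwrite("pics/m3.png",np.hstack([cv2.resize(cv2.imread("pics/s3.png")[130:330,120:320],(400,400)),cv2.resize(cv2.imread("pics/t3.png")[130:330,120:320],(400,400))]))
E
```

```text
('d', [0.8, -0.2, 5.16], 'turn', np.float64(-0.14), 'yaw', np.float64(-0.8), 'tcp', [384.6, 158.8, 159.9], 'w', 0.43, 'F', [0.3, -0.2, -1.3])
```

View pics/m3.png

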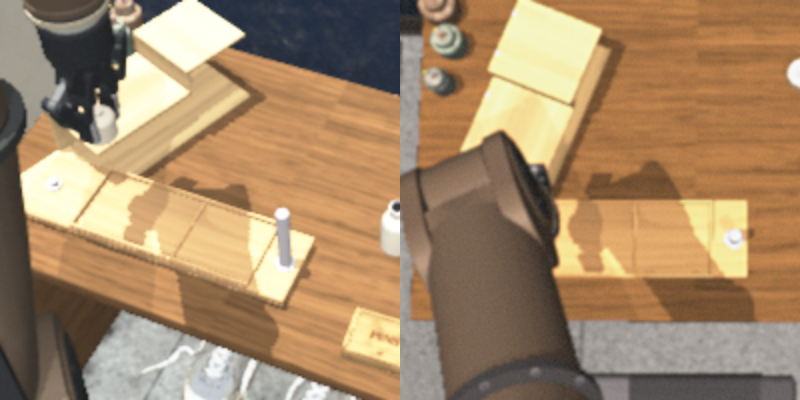

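The pot hangs upright in the fingers. The hood's low-roof corner is near this spot, so I will turn the tool about 45° to keep the fingers clear of it.

>>> send_rows(deltas="0 -0.3 0 0.96 1; 0 0 0 0.96 1; 0 0 0 0.96 1; 0 0 0 0.96 1; 0 0 0 0.96 1; 0 0 0 0.96 1; 0 0 0 0.96 1; 0 0 0 0.96 1")

```text
clock: 14.6
tcp_pos: [377.6, 155.6, 159.2]
eef_rot: [[0.711, 0.703, 0.0], [0.703, -0.711, -0.0], [0.0, 0.0, -1.0]]
force: [0.6, 0.9, -1.1]
width: 0.424
grasp_force: 61.7
```

```bash
python3 - <<'E'
from h import *
print(to([373,180,31]),read_state()["joint_positions"])
E
```

```text
('d', [0.55, -0.83, 5.13], 'turn', 0, 'yaw', np.float64(-45.3), 'tcp', [377.6, 155.6, 159.2], 'w', 0.42, 'F', [0.6, 0.9, -1.1]) [-0.84757943  0.16858172  0.37471977  2.1857479  -0.08546072  0.80032523
 -1.20930281]
```

>>> send_rows(deltas="0.55 -0.83 0 0 1; 0 0 0.9 0 1; 0 0 0.9 0 1; 0 0 0.9 0 1; 0 0 0.9 0 1; 0 0 0.9 0 1; 0 0 0.3 0 1; 0 0 0 0 1")

```text
clock: 15.4
tcp_pos: [372.4, 180.1, 38.6]
eef_rot: [[0.708, 0.706, -0.001], [0.706, -0.708, -0.001], [-0.002, 0.0, -1.0]]
force: [-0.1, 0.3, -0.6]
width: 0.419
grasp_force: 62.1
```

```bash
python3 - <<'E'
from h import *
print(to([373,180,31]))
snap("side","s4.png")
cv2.imwrite("pics/m4.png",cv2.resize(cv2.imread("pics/s4.png")[130:330,100:320],(660,600)))
E
```

```text
('d', [0.01, 0.02, 0.3], 'turn', 0, 'yaw', np.float64(-45.1), 'tcp', [372.4, 180.1, 38.6], 'w', 0.42, 'F', [-0.1, 0.3, -0.6])
```

View pics/m4.png

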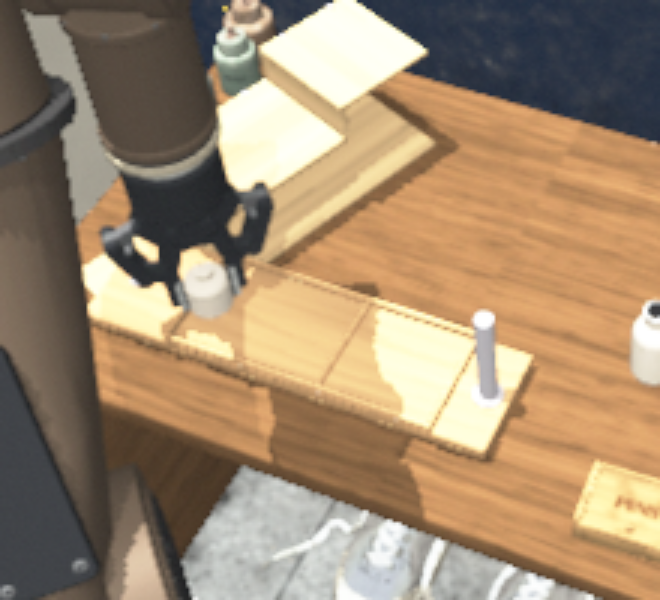

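```bash
python3 - <<'E'
from h import *
for p in((215.7,245),(250.3,259.7),(157,243.5)): print(at_z("side",p,26))
print(to([374,176,31]))
E
```

```text
[377.78289156  54.1445888   26.        ]
[369.86213451 -43.17714219  26.        ]
[327.79928869 190.71498963  26.        ]
('d', [-0.09, 0.16, 0.32], 'turn', 0, 'yaw', np.float64(-45.1), 'tcp', [372.7, 180.5, 39.1], 'w', 0.42, 'F', [-0.2, -0.2, -0.4])
```

```bash
python3 - <<'E'
from h import *
im=cv2.imread("pics/t3.png").astype(int)
print([(c,im[240:246,c].mean(0).astype(int).tolist()) for c in range(200,300) if 1][30:45])
g=im[236:260].sum(2).mean(0);print(dict(zip(range(228,300),g[228:300].astype(int))))
for p in((237.5,249),(276.5,249),(293.5,249)): print(at_z("top",p,26))
E
```

```text
[(230, [100, 159, 215]), (231, [101, 157, 216]), (232, [102, 159, 215]), (233, [99, 157, 214]), (234, [101, 158, 215]), (235, [98, 151, 210]), (236, [96, 149, 203]), (237, [112, 175, 226]), (238, [111, 175, 226]), (239, [102, 158, 216]), (240, [97, 155, 212]), (241, [100, 156, 213]), (242, [98, 156, 213]), (243, [98, 157, 212]), (244, [101, 158, 215])]
{228: np.int64(493), 229: np.int64(492), 230: np.int64(492), 231: np.int64(492), 232: np.int64(492), 233: np.int64(490), 234: np.int64(491), 235: np.int64(481), 236: np.int64(461), 237: np.int64(491), 238: np.int64(496), 239: np.int64(489), 240: np.int64(489), 241: np.int64(491), 242: np.int64(490), 243: np.int64(490), 244: np.int64(495), 245: np.int64(493), 246: np.int64(495), 247: np.int64(492), 248: np.int64(495), 249: np.int64(494), 250: np.int64(496), 251: np.int64(495), 252: np.int64(495), 253: np.int64(497), 254: np.int64(495), 255: np.int64(493), 256: np.int64(496), 257: np.int64(497), 258: np.int64(495), 259: np.int64(496), 260: np.int64(497), 261: np.int64(497), 262: np.int64(495), 263: np.int64(498), 264: np.int64(513), 265: np.int64(530), 266: np.int64(547), 267: np.int64(562), 268: np.int64(570), 269: np.int64(580), 270: np.int64(588), 271: np.int64(595), 272: np.int64(605), 273: np.int64(603), 274: np.int64(572), 275: np.int64(598), 276: np.int64(594), 277: np.int64(618), 278: np.int64(639), 279: np.int64(640), 280: np.int64(634), 281: np.int64(635), 282: np.int64(645), 283: np.int64(654), 284: np.int64(653), 285: np.int64(652), 286: np.int64(660), 287: np.int64(668), 288: np.int64(669), 289: np.int64(666), 290: np.int64(650), 291: np.int64(627), 292: np.int64(615), 293: np.int64(513), 294: np.int64(368), 295: np.int64(341), 296: np.int64(355), 297: np.int64(362), 298: np.int64(369), 299: np.int64(367)}
[378.91929439  60.57641919  26.        ]
[379.72992847 -41.80614068  26.        ]
[380.08344936 -86.45560011  26.        ]
```

>>> send_rows(deltas="-0.2 0.28 0 0 1; 0 0 0 0 1; 0 0 0.3 0 1; 0 0 0 0 1; 0 0 0 0 0.2; 0 0 0 0 -0.2; 0 0 0 0 -0.2; 0 0 0 0 -0.2")

```text
clock: 16.25
tcp_pos: [373.8, 173.0, 31.4]
eef_rot: [[0.707, 0.707, 0.0], [0.707, -0.707, 0.0], [0.0, 0.0, -1.0]]
force: [-0.5, 0.1, -0.3]
width: 0.599
grasp_force: 0.0
```

>>> send_rows(deltas="0 0 -0.6 0 -0.2; 0 0 -1 0 -0.2; 0 0 -1 0 -0.2; 0 0 -1 0 -0.2; 0 0 -1 -0.98 -0.5; 0 0 0 -0.98 -0.5; 0 0 0 -0.98 -0.5; 0 0 0 -0.98 -0.5")

```text
clock: 17.05
tcp_pos: [373.7, 173.0, 146.6]
eef_rot: [[0.379, 0.925, 0.0], [0.925, -0.379, 0.001], [0.001, 0.0, -1.0]]
force: [-0.6, 0.5, 0.1]
width: 0.748
grasp_force: 0.0
```

>>> send_rows(deltas="0 0 0 -0.98 -0.5; 0 0 0 -0.98 -0.5; 0 0 0 -0.98 -0.5; 0 0 0 -0.98 -0.5; 0 0 0 0 -0.5")

```text
clock: 17.55
tcp_pos: [373.7, 172.8, 146.3]
eef_rot: [[-0.0, 1.0, -0.0], [1.0, 0.0, 0.0], [0.0, -0.0, -1.0]]
force: [-0.2, -0.5, 0.7]
width: 0.748
grasp_force: 0.0
```

```bash
python3 - <<'E'
from h import *
for c in("top","side"):
    for b in blobs(c): print(c,b) if (b[3][1]<-100 or b[3][0]<440) else 0
print(to([601,-159,160],0))
E
```

```text
top ([386.4, 117.4], 128, [381, 111, 11, 17], [740.0, -338.0, 22.0])
top ([320.7, 166.3], 176, [314, 159, 15, 15], [603.0, -159.0, 22.0])
top ([365.5, 166.1], 176, [358, 159, 16, 15], [604.0, -279.0, 22.0])
top ([396.5, 172.5], 157, [389, 165, 16, 16], [588.0, -363.0, 22.0])
top ([328.2, 215.4], 148, [321, 208, 15, 15], [470.0, -178.0, 22.0])
top ([195.4, 250.9], 91, [190, 244, 11, 14], [373.0, 171.0, 22.0])
top ([286.3, 248.6], 90, [281, 244, 11, 11], [381.0, -68.0, 22.0])
top ([397.3, 272.0], 288, [387, 265, 21, 15], [322.0, -359.0, 22.0])
top ([203.3, 299.9], 203, [196, 290, 14, 25], [247.0, 147.0, 22.0])
side ([412.7, 186.1], 70, [401, 182, 25, 9], [761.0, -352.0, 22.0])
side ([409.2, 198.1], 104, [403, 192, 13, 12], [713.0, -353.0, 22.0])
side ([327.6, 208.0], 221, [321, 200, 15, 18], [598.0, -161.0, 22.0])
side ([372.1, 220.8], 237, [365, 212, 16, 19], [599.0, -281.0, 22.0])
side ([402.7, 231.7], 354, [394, 217, 18, 28], [593.0, -362.0, 22.0])
side ([317.6, 244.7], 339, [310, 230, 16, 28], [475.0, -177.0, 22.0])
side ([259.8, 259.1], 622, [245, 233, 31, 47], [383.0, -62.0, 22.0])
side ([245.2, 250.7], 351, [238, 238, 19, 32], [392.0, -19.0, 22.0])
('d', [-13.24, 9.14, -0.55], 'turn', np.float64(-0.04), 'yaw', np.float64(-0.2), 'tcp', [373.7, 172.8, 146.3], 'w', 0.75, 'F', [0.1, 0.3, -0.7])
```

>>> send_rows(deltas="-0.95 0.65 0 0 -0.5; -0.95 0.65 0 0 -0.5; -0.95 0.65 0 0 -0.5; -0.95 0.65 0 0 -0.5; -0.95 0.65 0 0 -0.5; -0.95 0.65 0 0 -0.5; -0.95 0.65 0 0 -0.5; -0.95 0.65 0 0 -0.5")

```text
clock: 18.45
tcp_pos: [504.1, -18.2, 146.3]
eef_rot: [[0.004, 1.0, 0.0], [1.0, -0.004, -0.0], [-0.0, 0.0, -1.0]]
force: [-0.2, -0.5, 0.8]
width: 0.752
grasp_force: 0.0
```

>>> send_rows(deltas="-0.95 0.65 0 0 -0.5; -0.95 0.65 0 0 -0.5; -0.95 0.65 0 0 -0.5; -0.95 0.65 0 0 -0.5; -0.95 0.65 0 0 -0.5; -0.95 0.65 0 0 -0.5; 0 0 1 0 -0.5; 0 0 0 0 -0.5")

```text
clock: 19.25
tcp_pos: [599.1, -160.0, 118.5]
eef_rot: [[0.004, 1.0, -0.005], [1.0, -0.004, 0.001], [0.001, -0.005, -1.0]]
force: [-1.4, -0.0, -0.7]
width: 0.749
grasp_force: 0.0
```

```bash
python3 - <<'E'
from h import *
for c in("top","side"):
    for b in blobs(c): print(c,b[0],b[1],b[3]) if (b[3][1]<-100 ) else 0
print(to([601,-159,9],0))
E
```

```text
top [386.4, 117.6] 124 [739.0, -338.0, 22.0]
top [365.6, 166.2] 162 [604.0, -280.0, 22.0]
top [396.7, 172.3] 153 [588.0, -363.0, 22.0]
top [397.2, 272.0] 291 [322.0, -359.0, 22.0]
side [412.0, 186.0] 79 [760.0, -350.0, 22.0]
side [409.2, 198.1] 104 [713.0, -353.0, 22.0]
side [327.6, 208.1] 220 [598.0, -161.0, 22.0]
side [372.2, 220.9] 237 [599.0, -282.0, 22.0]
side [402.7, 231.6] 356 [594.0, -362.0, 22.0]
side [317.6, 245.7] 329 [472.0, -178.0, 22.0]
('d', [0.0, 0.04, 4.48], 'turn', np.float64(-0.02), 'yaw', np.float64(-0.1), 'tcp', [600.2, -159.1, 121.0], 'w', 0.75, 'F', [0.1, 0.9, -0.2])
```

>>> send_rows(deltas="0 0 0.9 0 -0.5; 0 0 0.9 0 -0.5; 0 0 0.9 0 -0.5; 0 0 0.9 0 -0.5; 0 0 0.85 0 -0.5; 0 0 0 0 -0.5; 0 0 0 0 1; 0 0 0 0 1")

```text
clock: 20.15
tcp_pos: [602.0, -159.8, 12.0]
eef_rot: [[0.001, 1.0, 0.002], [1.0, -0.001, -0.0], [-0.0, 0.002, -1.0]]
force: [-8.1, 2.3, 33.1]
width: 0.427
grasp_force: 56.3
```

>>> send_rows(deltas="0 0 0 0 1; 0 0 0 0 1; 0 0 0 0 1; 0 0 0 0 1; 0 0 -0.5 0 1; 0 0 -1 0 1; 0 0 -1 0 1; 0 0 -1 0 1")

```text
clock: 20.95
tcp_pos: [601.1, -160.0, 100.0]
eef_rot: [[0.001, 1.0, 0.001], [1.0, -0.001, -0.0], [-0.0, 0.001, -1.0]]
force: [0.6, 0.7, -0.3]
width: 0.426
grasp_force: 60.0
```

>>> send_rows(deltas="0.96 -0.75 -0.4 0 1; 0.96 -0.75 -0.4 0 1; 0.96 -0.75 -0.4 0 1; 0.96 -0.75 -0.4 0 1; 0.96 -0.75 0 0 1; 0.96 -0.75 0 0 1; 0.96 -0.75 0 0 1; 0.96 -0.75 0 0 1")

```text
clock: 21.75
tcp_pos: [450.6, 33.1, 138.9]
eef_rot: [[0.002, 1.0, 0.002], [1.0, -0.002, 0.001], [0.001, 0.002, -1.0]]
force: [0.7, 0.8, -0.1]
width: 0.421
grasp_force: 60.1
```

>>> send_rows(deltas="0.96 -0.75 0 0 1; 0.96 -0.75 0 0 1; 0.96 -0.75 0 0 1; 0.96 -0.75 0 0 1; 0 0 0 0 1")

```text
clock: 22.25
tcp_pos: [374.3, 131.1, 138.6]
eef_rot: [[-0.003, 1.0, 0.0], [1.0, 0.003, 0.002], [0.002, 0.0, -1.0]]
force: [-0.2, 0.1, -0.9]
width: 0.421
grasp_force: 60.1
```

```bash
python3 - <<'E'
from h import *
print(to([376,128,33],0))
for b in blobs("side"): print(b[0],b[1],b[2],b[3])
E
```

```text
('d', [-0.13, 0.07, 4.22], 'turn', np.float64(0.03), 'yaw', np.float64(0.2), 'tcp', [374.3, 131.1, 138.6], 'w', 0.42, 'F', [-0.2, 0.1, -0.9])
[199.2, 176.2] 353 [189, 161, 25, 31] [576.0, 211.0, 22.0]
[412.8, 186.1] 78 [401, 182, 25, 9] [761.0, -353.0, 22.0]
[409.2, 198.1] 104 [403, 192, 13, 12] [713.0, -353.0, 22.0]
[182.2, 204.9] 177 [177, 196, 12, 20] [465.0, 200.0, 22.0]
[372.2, 220.8] 238 [365, 212, 16, 19] [599.0, -282.0, 22.0]
[402.7, 231.6] 356 [394, 217, 18, 28] [594.0, -362.0, 22.0]
[317.7, 244.6] 342 [310, 230, 16, 28] [475.0, -177.0, 22.0]
[260.7, 256.6] 629 [249, 233, 27, 47] [390.0, -61.0, 22.0]
```

>>> send_rows(deltas="-0.12 0.07 0 0 1; 0 0 0.9 0 1; 0 0 0.9 0 1; 0 0 0.9 0 1; 0 0 0.9 0 1; 0 0 0.4 0 1; 0 0 0.2 0 1; 0 0 0 0 1")

```text
clock: 23.1
tcp_pos: [378.7, 124.8, 32.7]
eef_rot: [[0.002, 1.0, 0.0], [1.0, -0.002, -0.0], [-0.0, 0.0, -1.0]]
force: [-0.6, -0.1, -0.1]
width: 0.42
grasp_force: 59.9
```

>>> send_rows(deltas="0 0 0 0 0.2; 0 0 0 0 -0.2; 0 0 0 0 -0.2; 0 0 0 0 -0.2; 0 0 -0.6 0 -0.2; 0 0 -1 0 -0.2; 0 0 -1 0 -0.2; 0 0 -1 0 -0.5")

```text
clock: 23.9
tcp_pos: [377.7, 125.3, 123.6]
eef_rot: [[0.001, 1.0, -0.0], [1.0, -0.001, -0.0], [-0.0, -0.0, -1.0]]
force: [0.1, 0.4, 0.2]
width: 0.742
grasp_force: 0.0
```

```bash
python3 - <<'E'
from h import *
for c in("top","side"):
    for b in blobs(c): print(c,b[0],b[1],b[3]) if (b[3][1]<-100 or b[3][0]<440) else 0
print(to([601,-281,130],0))
E
```

```text
top [386.4, 117.6] 125 [739.0, -338.0, 22.0]
top [365.4, 166.0] 179 [604.0, -279.0, 22.0]
top [396.4, 172.6] 165 [587.0, -362.0, 22.0]
top [328.1, 215.5] 147 [470.0, -178.0, 22.0]
top [286.3, 248.5] 89 [381.0, -68.0, 22.0]
top [397.2, 272.0] 292 [322.0, -359.0, 22.0]
side [412.8, 186.1] 80 [761.0, -352.0, 22.0]
side [409.2, 198.0] 106 [713.0, -353.0, 22.0]
side [372.1, 220.8] 237 [599.0, -281.0, 22.0]
side [402.7, 231.6] 357 [593.0, -362.0, 22.0]
side [317.7, 244.6] 342 [475.0, -177.0, 22.0]
side [261.2, 256.1] 609 [392.0, -62.0, 22.0]
('d', [-16.28, 8.87, -0.2], 'turn', np.float64(-0.01), 'yaw', np.float64(-0.1), 'tcp', [379.6, 126.2, 125.1], 'w', 0.75, 'F', [0.1, 0.5, 0.0])
```

>>> send_rows(deltas="-0.96 0.52 -0.3 0 -0.5; -0.96 0.52 0 0 -0.5; -0.96 0.52 0 0 -0.5; -0.96 0.52 0 0 -0.5; -0.96 0.52 0 0 -0.5; -0.96 0.52 0 0 -0.5; -0.96 0.52 0 0 -0.5; -0.96 0.52 0 0 -0.5")

```text
clock: 24.8
tcp_pos: [481.8, -67.6, 129.4]
eef_rot: [[0.001, 1.0, -0.001], [1.0, -0.001, 0.0], [0.0, -0.001, -1.0]]
force: [-0.2, -0.2, 0.1]
width: 0.753
grasp_force: 0.0
```

>>> send_rows(deltas="-0.96 0.52 0 0 -0.5; -0.96 0.52 0 0 -0.5; -0.96 0.52 0 0 -0.5; -0.96 0.52 0 0 -0.5; -0.96 0.52 0 0 -0.5; -0.96 0.52 0 0 -0.5; -0.96 0.52 0 0 -0.5; -0.96 0.52 0 0 -0.5")

```text
clock: 25.6
tcp_pos: [585.6, -259.6, 128.9]
eef_rot: [[0.001, 1.0, -0.001], [1.0, -0.001, 0.001], [0.001, -0.001, -1.0]]
force: [0.1, 0.1, 0.1]
width: 0.75
grasp_force: 0.0
```

>>> send_rows(deltas="-0.96 0.52 0.3 0 -0.5; 0 0 0 0 -0.5; 0 0 0 0 -0.5")

```text
clock: 25.9
tcp_pos: [597.8, -282.9, 121.2]
eef_rot: [[0.002, 1.0, -0.002], [1.0, -0.002, 0.001], [0.001, -0.002, -1.0]]
force: [-0.0, 1.4, -0.5]
width: 0.752
grasp_force: 0.0
```

```bash
python3 - <<'E'
from h import *
for c in("top","side"):
    for b in blobs(c): print(c,b[0],b[1],b[3]) if (b[3][1]<-100 or b[3][0]<440) else 0
print(to([601,-280,12],0))
E
```

```text
top [211.0, 248.5] 182 [380.0, 131.0, 22.0]
top [192.8, 250.0] 184 [376.0, 179.0, 22.0]
top [162.9, 248.5] 57 [379.0, 257.0, 22.0]
top [397.2, 272.0] 286 [322.0, -359.0, 22.0]
side [390.3, 143.9] 167 [910.0, -254.0, 22.0]
side [410.0, 192.8] 407 [733.0, -351.0, 22.0]
side [372.2, 220.8] 239 [599.0, -282.0, 22.0]
side [402.6, 232.1] 348 [592.0, -362.0, 22.0]
side [317.6, 244.6] 349 [475.0, -177.0, 22.0]
('d', [0.06, 0.12, 4.4], 'turn', np.float64(-0.0), 'yaw', np.float64(-0.0), 'tcp', [598.2, -281.6, 122.0], 'w', 0.75, 'F', [0.2, 0.4, 0.1])
```

>>> send_rows(deltas="0.05 0.1 0.9 0 -0.5; 0 0 0.9 0 -0.5; 0 0 0.9 0 -0.5; 0 0 0.9 0 -0.5; 0 0 0.75 0 -0.5; 0 0 0 0 -0.5; 0 0 0 0 1; 0 0 0 0 1")

```text
clock: 26.8
tcp_pos: [601.9, -281.6, 15.4]
eef_rot: [[0.001, 1.0, 0.002], [1.0, -0.001, -0.001], [-0.001, 0.002, -1.0]]
force: [-7.1, 4.3, 29.5]
width: 0.43
grasp_force: 51.7
```

>>> send_rows(deltas="0 0 0 0 1; 0 0 0 0 1; 0 0 0 0 1; 0 0 0 0 1; 0 0 -0.5 0 1; 0 0 -1 0 1; 0 0 -1 0 1; 0 0 -1 0 1")

```text
clock: 27.6
tcp_pos: [601.0, -281.8, 103.3]
eef_rot: [[0.001, 1.0, 0.001], [1.0, -0.001, -0.0], [-0.0, 0.001, -1.0]]
force: [1.1, 0.2, -0.9]
width: 0.42
grasp_force: 60.0
```

>>> send_rows(deltas="0.91 -0.555 -0.4 0 1; 0.91 -0.555 -0.4 0 1; 0.91 -0.555 -0.4 0 1; 0.91 -0.555 -0.4 0 1; 0.91 -0.555 0 0 1; 0.91 -0.555 0 0 1; 0.91 -0.555 0 0 1; 0.91 -0.555 0 0 1")

```text
clock: 28.4
tcp_pos: [489.8, -98.7, 142.4]
eef_rot: [[0.001, 1.0, 0.001], [1.0, -0.001, 0.0], [0.0, 0.001, -1.0]]
force: [0.6, 0.3, -0.2]
width: 0.417
grasp_force: 60.0
```

>>> send_rows(deltas="0.91 -0.555 0 0 1; 0.91 -0.555 0 0 1; 0.91 -0.555 0 0 1; 0.91 -0.555 0 0 1; 0.91 -0.555 0 0 1; 0.91 -0.555 0 0 1; 0.91 -0.555 0 0 1; 0.91 -0.555 0 0 1")

```text
clock: 29.2
tcp_pos: [379.1, 83.4, 142.3]
eef_rot: [[0.002, 1.0, 0.002], [1.0, -0.002, 0.001], [0.001, 0.002, -1.0]]
force: [0.3, 1.2, -1.2]
width: 0.416
grasp_force: 60.0
```

>>> send_rows(deltas="0 0 0.8 0 1; 0 0 0.8 0 1; 0 0 0.4 0 1; 0 0 0 0 1; 0 0 0 0 1")

```text
clock: 29.7
tcp_pos: [379.8, 82.4, 91.9]
eef_rot: [[0.002, 1.0, 0.0], [1.0, -0.002, 0.0], [0.0, 0.0, -1.0]]
force: [0.3, 0.5, 0.5]
width: 0.421
grasp_force: 60.0
```

```bash
python3 - <<'E'
from h import *
print(to([379,83,36],0))
for b in blobs("side"): print(b[0],b[1],b[2],b[3])
E
```

```text
('d', [0.02, -0.03, 2.24], 'turn', np.float64(-0.02), 'yaw', np.float64(-0.1), 'tcp', [379.8, 82.4, 91.9], 'w', 0.42, 'F', [0.3, 0.5, 0.5])
[162.5, 153.7] 59 [159, 149, 8, 12] [618.0, 357.0, 22.0]
[412.9, 187.2] 113 [399, 182, 27, 13] [757.0, -354.0, 22.0]
[409.4, 197.9] 107 [403, 192, 13, 12] [714.0, -353.0, 22.0]
[184.5, 210.1] 58 [181, 204, 8, 13] [451.0, 185.0, 22.0]
[204.6, 223.0] 152 [199, 214, 11, 19] [432.0, 115.0, 22.0]
[402.7, 231.6] 358 [394, 217, 18, 28] [594.0, -362.0, 22.0]
[317.7, 244.6] 343 [310, 230, 16, 28] [475.0, -177.0, 22.0]
[264.2, 252.1] 382 [257, 233, 20, 41] [405.0, -64.0, 22.0]
```

>>> send_rows(deltas="0.02 0 0.8 0 1; 0 0 0.8 0 1; 0 0 0.5 0 1; 0 0 0.15 0 1; 0 0 0 0 1; 0 0 0 0 0.2; 0 0 0 0 -0.2; 0 0 0 0 -0.2")

```text
clock: 30.55
tcp_pos: [379.7, 83.3, 35.5]
eef_rot: [[0.001, 1.0, 0.001], [1.0, -0.001, 0.0], [0.0, 0.001, -1.0]]
force: [0.3, 0.0, 0.4]
width: 0.596
grasp_force: 0.0
```

>>> send_rows(deltas="0 0 0 0 -0.2; 0 0 -0.6 0 -0.2; 0 0 -1 0 -0.2; 0 0 -1 0 -0.2; 0 0 -1 0 -0.5; 0 0 -1 0 -0.5; 0 0 0 0 -0.5; 0 0 0 0 -0.5")

```text
clock: 31.35
tcp_pos: [379.6, 83.4, 150.3]
eef_rot: [[0.001, 1.0, 0.001], [1.0, -0.001, 0.001], [0.001, 0.001, -1.0]]
force: [-0.1, -0.2, -0.8]
width: 0.749
grasp_force: 0.0
```

```bash
python3 - <<'E'
from h import *
for c in("top","side"):
    for b in blobs(c): print(c,b[0],b[1],b[3]) if (b[3][1]<-100 or b[3][0]<440) else 0
print(to([467,-175,150],0))
E
```

```text
top [386.5, 117.5] 127 [740.0, -339.0, 22.0]
top [396.5, 172.5] 160 [587.0, -363.0, 22.0]
top [328.2, 215.5] 148 [470.0, -179.0, 22.0]
top [286.6, 247.2] 73 [385.0, -68.0, 22.0]
top [162.9, 248.5] 58 [379.0, 257.0, 22.0]
top [397.2, 272.0] 291 [322.0, -359.0, 22.0]
side [412.5, 186.5] 95 [759.0, -352.0, 22.0]
side [409.3, 198.0] 105 [713.0, -353.0, 22.0]
side [402.7, 231.6] 357 [593.0, -362.0, 22.0]
side [317.6, 244.6] 341 [475.0, -177.0, 22.0]
side [264.3, 250.0] 314 [411.0, -62.0, 22.0]
('d', [-10.32, 3.54, -0.03], 'turn', np.float64(-0.01), 'yaw', np.float64(-0.1), 'tcp', [378.8, 83.0, 149.3], 'w', 0.75, 'F', [-0.4, -0.1, -0.3])
```

>>> send_rows(deltas="-0.94 0.32 0 0 -0.5; -0.94 0.32 0 0 -0.5; -0.94 0.32 0 0 -0.5; -0.94 0.32 0 0 -0.5; -0.94 0.32 0 0 -0.5; -0.94 0.32 0 0 -0.5; -0.94 0.32 0 0 -0.5; -0.94 0.32 0 0 -0.5")

```text
clock: 32.25
tcp_pos: [442.7, -105.9, 148.9]
eef_rot: [[0.001, 1.0, -0.002], [1.0, -0.001, -0.0], [-0.0, -0.002, -1.0]]
force: [0.0, 0.6, -0.3]
width: 0.753
grasp_force: 0.0
```

>>> send_rows(deltas="-0.94 0.32 0 0 -0.5; -0.94 0.32 0 0 -0.5; -0.94 0.32 0 0 -0.5; 0 0 0.6 0 -0.5; 0 0 0 0 -0.5; 0 0 0 0 -0.5")

```text
clock: 32.85
tcp_pos: [466.2, -175.0, 134.1]
eef_rot: [[0.001, 1.0, -0.003], [1.0, -0.001, 0.001], [0.001, -0.003, -1.0]]
force: [-0.5, 0.4, 1.2]
width: 0.749
grasp_force: 0.0
```

```bash
python3 - <<'E'
from h import *
for c in("top","side"):
    for b in blobs(c): print(c,b[0],b[1],b[3]) if (b[3][1]<-100 or b[3][0]<440) else 0
print(to([467,-175,21],0))
E
```

```text
top [386.4, 117.6] 125 [739.0, -338.0, 22.0]
top [396.8, 172.2] 150 [588.0, -363.0, 22.0]
top [218.9, 248.0] 353 [381.0, 110.0, 22.0]
top [192.7, 249.8] 182 [376.0, 179.0, 22.0]
top [285.2, 245.7] 46 [389.0, -65.0, 22.0]
top [162.9, 248.5] 58 [379.0, 257.0, 22.0]
top [397.2, 272.0] 292 [322.0, -359.0, 22.0]
side [323.8, 167.2] 125 [740.0, -102.0, 22.0]
side [412.9, 186.1] 69 [761.0, -353.0, 22.0]
side [409.4, 197.7] 111 [714.0, -353.0, 22.0]
side [402.7, 231.7] 355 [593.0, -362.0, 22.0]
side [317.6, 245.3] 329 [473.0, -178.0, 22.0]
side [260.4, 258.3] 619 [385.0, -63.0, 22.0]
side [239.2, 257.1] 428 [369.0, -14.0, 22.0]
('d', [-0.0, 0.0, 4.56], 'turn', np.float64(-0.0), 'yaw', np.float64(-0.0), 'tcp', [467.0, -174.9, 135.0], 'w', 0.75, 'F', [0.5, 0.6, 0.2])
```

>>> send_rows(deltas="0 0 0.9 0 -0.5; 0 0 0.9 0 -0.5; 0 0 0.9 0 -0.5; 0 0 0.9 0 -0.5; 0 0 0.95 0 -0.5; 0 0 0 0 -0.5; 0 0 0 0 1; 0 0 0 0 1")

```text
clock: 33.75
tcp_pos: [468.0, -175.6, 22.6]
eef_rot: [[0.001, 1.0, 0.002], [1.0, -0.001, -0.0], [-0.0, 0.002, -1.0]]
force: [-6.1, 1.8, 22.3]
width: 0.429
grasp_force: 58.8
```

>>> send_rows(deltas="0 0 0 0 1; 0 0 0 0 1; 0 0 0 0 1; 0 0 0 0 1; 0 0 -0.4 0 1; 0 0 -1 0 1; 0 0 -1 0 1; 0 0 -1 0 1")

```text
clock: 34.55
tcp_pos: [467.1, -175.5, 108.2]
eef_rot: [[0.001, 1.0, 0.001], [1.0, -0.001, -0.0], [-0.0, 0.001, -1.0]]
force: [0.6, 0.7, -1.4]
width: 0.426
grasp_force: 60.2
```

>>> send_rows(deltas="0 0 -1 0 1; 0 0 -1 0 1; 0.84 -0.35 -0.3 0 1; 0.84 -0.35 0 0 1; 0.84 -0.35 0 0 1; 0.84 -0.35 0 0 1; 0.84 -0.35 0 0 1; 0.84 -0.35 0 0 1")

```text
clock: 35.35
tcp_pos: [414.3, -48.7, 164.7]
eef_rot: [[0.001, 1.0, 0.001], [1.0, -0.001, 0.0], [0.0, 0.001, -1.0]]
force: [0.6, 0.8, -1.2]
width: 0.424
grasp_force: 60.3
```

>>> send_rows(deltas="0.84 -0.35 0 0 1; 0.84 -0.35 0 0 1; 0.84 -0.35 0 0 1; 0.84 -0.35 0 0 1; 0 0 0.9 0 1; 0 0 0.9 0 1; 0 0 0 0 1; 0 0 0 0 1")

```text
clock: 36.15
tcp_pos: [379.8, 34.4, 119.5]
eef_rot: [[0.002, 1.0, -0.0], [1.0, -0.002, -0.0], [-0.0, -0.0, -1.0]]
force: [0.8, 0.2, -0.5]
width: 0.427
grasp_force: 60.3
```

```bash
python3 - <<'E'
from h import *
print(to([379,35,43],0))
for b in blobs("side"): print(b[0],b[1],b[2],b[3])
E
```

```text
('d', [0.03, -0.03, 3.06], 'turn', np.float64(-0.02), 'yaw', np.float64(-0.1), 'tcp', [379.8, 34.4, 119.5], 'w', 0.43, 'F', [0.8, 0.2, -0.5])
[176.9, 144.7] 142 [171, 136, 14, 17] [669.0, 338.0, 22.0]
[232.8, 145.6] 131 [227, 137, 15, 17] [727.0, 181.0, 22.0]
[162.9, 153.2] 60 [159, 149, 9, 11] [621.0, 357.0, 22.0]
[412.9, 186.1] 82 [401, 182, 25, 10] [761.0, -353.0, 22.0]
[409.3, 197.8] 110 [403, 191, 13, 13] [714.0, -353.0, 22.0]
[202.4, 208.2] 60 [198, 202, 9, 13] [474.0, 145.0, 22.0]
[224.2, 225.1] 326 [215, 205, 24, 37] [444.0, 65.0, 22.0]
[402.7, 231.6] 357 [394, 217, 18, 28] [593.0, -362.0, 22.0]
[262.2, 249.6] 233 [258, 233, 11, 32] [410.0, -56.0, 22.0]
```

>>> send_rows(deltas="0.03 -0.03 0.8 0 1; 0 0 0.8 0 1; 0 0 0.8 0 1; 0 0 0.6 0 1; 0 0 0 0 1; 0 0 0.05 0 1; 0 0 0 0 0.2; 0 0 0 0 -0.2")

```text
clock: 37.0
tcp_pos: [379.8, 35.6, 43.4]
eef_rot: [[0.001, 1.0, 0.002], [1.0, -0.001, 0.001], [0.001, 0.002, -1.0]]
force: [0.7, -0.2, 0.3]
width: 0.579
grasp_force: 0.0
```

>>> send_rows(deltas="0 0 0 0 -0.2; 0 0 -0.6 0 -0.2; 0 0 -1 0 -0.2; 0 0 -1 0 -0.2; 0 0 -1 0 -0.5; 0 0 -1 0 -0.5; 0 0 0 0 -0.5; 0 0 0 0 -0.5")

```text
clock: 37.8
tcp_pos: [379.4, 35.7, 157.9]
eef_rot: [[0.001, 1.0, 0.002], [1.0, -0.001, 0.001], [0.001, 0.002, -1.0]]
force: [-0.3, 0.1, -0.7]
width: 0.751
grasp_force: 0.0
```

```bash
python3 - <<'E'
from h import *
for c in("top","side"):
    for b in blobs(c): print(c,b[0],b[1],b[3]) if (b[3][1]<-100 or b[3][0]<440) else 0
print(to([583,-360,150],0))
E
```

```text
top [386.4, 117.5] 125 [740.0, -338.0, 22.0]
top [396.6, 172.3] 149 [588.0, -363.0, 22.0]
top [191.8, 249.8] 158 [376.0, 181.0, 22.0]
top [286.4, 247.3] 64 [385.0, -68.0, 22.0]
top [162.9, 248.5] 57 [379.0, 257.0, 22.0]
top [397.2, 271.9] 292 [322.0, -359.0, 22.0]
top [420.1, 281.9] 52 [297.0, -418.0, 22.0]
side [412.3, 186.5] 92 [759.0, -351.0, 22.0]
side [409.3, 197.7] 111 [714.0, -353.0, 22.0]
side [402.7, 231.6] 356 [594.0, -362.0, 22.0]
side [262.2, 249.6] 235 [410.0, -56.0, 22.0]
('d', [-15.81, 8.19, 0.27], 'turn', np.float64(-0.01), 'yaw', np.float64(-0.1), 'tcp', [378.5, 35.3, 157.0], 'w', 0.75, 'F', [-0.0, 0.2, -0.2])
```

>>> send_rows(deltas="-0.99 0.51 0 0 -0.5; -0.99 0.51 0 0 -0.5; -0.99 0.51 0 0 -0.5; -0.99 0.51 0 0 -0.5; -0.99 0.51 0 0 -0.5; -0.99 0.51 0 0 -0.5; -0.99 0.51 0 0 -0.5; -0.99 0.51 0 0 -0.5")

```text
clock: 38.7
tcp_pos: [480.6, -163.7, 156.2]
eef_rot: [[0.001, 1.0, -0.002], [1.0, -0.001, 0.0], [0.0, -0.002, -1.0]]
force: [0.0, 0.0, 0.1]
width: 0.746
grasp_force: 0.0
```

>>> send_rows(deltas="-0.99 0.51 0 0 -0.5; -0.99 0.51 0 0 -0.5; -0.99 0.51 0 0 -0.5; -0.99 0.51 0 0 -0.5; -0.99 0.51 0 0 -0.5; -0.99 0.51 0 0 -0.5; -0.99 0.51 0 0 -0.5; -0.99 0.51 0 0 -0.5")

```text
clock: 39.5
tcp_pos: [582.4, -361.6, 155.5]
eef_rot: [[0.001, 1.0, -0.003], [1.0, -0.001, 0.001], [0.001, -0.003, -1.0]]
force: [-0.2, 0.5, 0.2]
width: 0.748
grasp_force: 0.0
```

>>> send_rows(deltas="0 0 0.6 0 -0.5; 0 0 0 0 -0.5; 0 0 0 0 -0.5")

```text
clock: 39.8
tcp_pos: [581.8, -359.4, 140.9]
eef_rot: [[0.001, 1.0, -0.003], [1.0, -0.001, 0.002], [0.002, -0.003, -1.0]]
force: [0.4, 0.2, -1.4]
width: 0.752
grasp_force: 0.0
```

```bash
python3 - <<'E'
from h import *
for c in("top","side"):
    for b in blobs(c): print(c,b[0],b[1],b[3]) if (b[3][1]<-100 or b[3][0]<440) else 0
print(to([583,-360,22],0))
E
```

```text
top [386.5, 117.6] 126 [740.0, -339.0, 22.0]
top [218.9, 248.1] 361 [381.0, 110.0, 22.0]
top [192.7, 249.7] 180 [376.0, 179.0, 22.0]
top [246.8, 248.1] 128 [382.0, 36.0, 22.0]
top [162.9, 248.5] 57 [379.0, 257.0, 22.0]
top [397.2, 272.0] 292 [322.0, -359.0, 22.0]
side [427.2, 150.5] 188 [921.0, -361.0, 22.0]
side [402.3, 191.3] 144 [730.0, -330.0, 22.0]
side [402.6, 232.2] 345 [592.0, -362.0, 22.0]
('d', [-0.02, 0.02, 4.82], 'turn', np.float64(-0.0), 'yaw', np.float64(-0.0), 'tcp', [582.6, -359.7, 142.4], 'w', 0.75, 'F', [0.3, -0.5, 0.0])
```

>>> send_rows(deltas="0 0 0.95 0 -0.5; 0 0 0.95 0 -0.5; 0 0 0.95 0 -0.5; 0 0 0.95 0 -0.5; 0 0 0.95 0 -0.5; 0 0 0 0 -0.5; 0 0 0 0 1; 0 0 0 0 1")

```text
clock: 40.7
tcp_pos: [583.7, -361.2, 25.8]
eef_rot: [[0.001, 1.0, 0.002], [1.0, -0.001, -0.001], [-0.001, 0.002, -1.0]]
force: [-5.3, 3.8, 21.1]
width: 0.43
grasp_force: 59.4
```

>>> send_rows(deltas="0 0 0 0 1; 0 0 0 0 1; 0 0 0 0 1; 0 0 0 0 1; 0 0 -0.4 0 1; 0 0 -1 0 1; 0 0 -1 0 1; 0 0 -1 0 1")

```text
clock: 41.5
tcp_pos: [582.6, -360.9, 110.7]
eef_rot: [[0.001, 1.0, 0.0], [1.0, -0.001, -0.0], [-0.0, 0.0, -1.0]]
force: [0.7, -0.1, -0.1]
width: 0.425
grasp_force: 60.0
```

>>> send_rows(deltas="0 0 -0.9 0 1; 0 0 -0.9 0 1; 0.936 -0.543 -0.9 0 1; 0.936 -0.543 0 0 1; 0.936 -0.543 0 0 1; 0.936 -0.543 0 0 1; 0.936 -0.543 0 0 1; 0.936 -0.543 0 0 1")

```text
clock: 42.3
tcp_pos: [500.8, -219.5, 177.2]
eef_rot: [[0.001, 1.0, 0.001], [1.0, -0.001, 0.0], [0.0, 0.001, -1.0]]
force: [0.3, 0.7, -0.4]
width: 0.428
grasp_force: 60.2
```

>>> send_rows(deltas="0.936 -0.543 0 0 1; 0.936 -0.543 0 0 1; 0.936 -0.543 0 0 1; 0.936 -0.543 0 0 1; 0.936 -0.543 0 0 1; 0.936 -0.543 0 0 1; 0.936 -0.543 0 0 1; 0.936 -0.543 0 0 1")

```text
clock: 43.1
tcp_pos: [392.4, -32.3, 177.1]
eef_rot: [[0.002, 1.0, 0.001], [1.0, -0.002, 0.001], [0.001, 0.001, -1.0]]
force: [0.3, 0.6, -1.3]
width: 0.423
grasp_force: 60.2
```

>>> send_rows(deltas="0.936 -0.543 0 0 1; 0 0 0 0 1; 0 0 0 0 1; 0 0 0 0 1")

```text
clock: 43.5
tcp_pos: [380.1, -10.3, 176.8]
eef_rot: [[0.002, 1.0, 0.001], [1.0, -0.002, 0.0], [0.0, 0.001, -1.0]]
force: [-0.2, 0.3, -1.1]
width: 0.426
grasp_force: 60.2
```

```bash
python3 - <<'E'
from h import *
print(to([379,-10,45],0))
snap("side","s5.png");snap("top","t5.png")
cv2.imwrite("pics/m5.png",np.hstack([cv2.resize(cv2.imread("pics/s5.png")[130:330,120:320],(400,400)),cv2.resize(cv2.imread("pics/t5.png")[130:330,140:340],(400,400))]))
E
```

```text
('d', [0.01, -0.05, 5.27], 'turn', np.float64(-0.02), 'yaw', np.float64(-0.1), 'tcp', [380.1, -10.3, 176.8], 'w', 0.43, 'F', [-0.2, 0.3, -1.1])
```

View pics/m5.png

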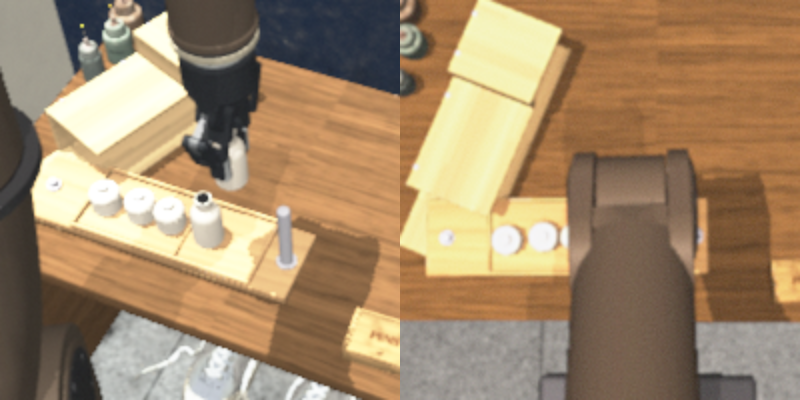

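The three pots and the first vase stand upright on the board, and the second vase is held above the free bay space. Lowering it now.

>>> send_rows(deltas="0 -0.05 0.9 0 1; 0 0 0.9 0 1; 0 0 0.9 0 1; 0 0 0.9 0 1; 0 0 0.9 0 1; 0 0 0.6 0 1; 0 0 0 0 1; 0 0 0.1 0 1")

```text
clock: 44.4
tcp_pos: [378.6, -10.2, 46.5]
eef_rot: [[0.002, 1.0, -0.0], [1.0, -0.002, -0.0], [-0.0, -0.0, -1.0]]
force: [-0.8, -0.5, -0.5]
width: 0.424
grasp_force: 60.2
```

>>> send_rows(deltas="0 0 0 0 1; 0 0 0.05 0 0.2; 0 0 0 0 -0.2; 0 0 0 0 -0.2; 0 0 -0.6 0 -0.2; 0 0 -1 0 -0.2; 0 0 -1 0 -0.2; 0 0 -1 0 -0.5")

```text
clock: 45.2
tcp_pos: [378.0, -9.7, 136.2]
eef_rot: [[0.001, 1.0, -0.0], [1.0, -0.001, -0.0], [-0.0, -0.0, -1.0]]
force: [0.3, 0.4, 0.4]
width: 0.743
grasp_force: 0.0
```

>>> send_rows(deltas="0 0 -1 0 -0.5; 0 0 -1 0 -0.5; 1 0 0 0 0; 1 0 0 0 0; 1 0 0 0 0; 1 0 0 0 0; 1 0 0 0 0; 0 0 0 0 0")

```text
clock: 46.0
tcp_pos: [378.4, 118.4, 185.3]
eef_rot: [[-0.003, 1.0, 0.001], [1.0, 0.003, 0.001], [0.001, 0.001, -1.0]]
force: [-0.5, 0.0, 0.9]
width: 0.499
grasp_force: 0.0
```

```bash
python3 - <<'E'
from h import *
snap("side","s6.png");snap("top","t6.png")
for c in("top","side"):
    for q,z in (("handle",100),("vase_a_mid",59),("pot_a_mid",42)):
        for r in mark_of(c,q)[:3]: print(c,q,r["score"],np.round(r["point"]),at_z(c,r["point"],z))
print(to([378,-68,88],0))
cv2.imwrite("pics/m6.png",np.hstack([cv2.resize(cv2.imread("pics/s6.png")[130:330,120:320],(400,400)),cv2.resize(cv2.imread("pics/t6.png")[130:330,140:340],(400,400))]))
E
```

```text
top handle 0.84 [288. 248.] [380.00651955 -71.28708512 100.        ]
top handle 0.37 [252. 250.] [372.84877796  18.88958784 100.        ]
top handle 0.33 [247. 248.] [377.70100525  31.88772384 100.        ]
top vase_a_mid 0.64 [245. 251.] [373.59526874  37.76716718  59.        ]
side handle 0.93 [264. 239.] [387.71976348 -73.40132022 100.        ]
side vase_a_mid 0.71 [224. 241.] [376.04729469  26.75495292  59.        ]
side pot_a_mid 0.69 [188. 228.] [387.63214576 134.26088943  42.        ]
('d', [-7.31, 0.0, 3.88], 'turn', np.float64(-0.02), 'yaw', np.float64(-0.1), 'tcp', [378.3, 114.7, 185.1], 'w', 0.5, 'F', [-0.7, -0.1, -0.1])
```

View pics/m6.png

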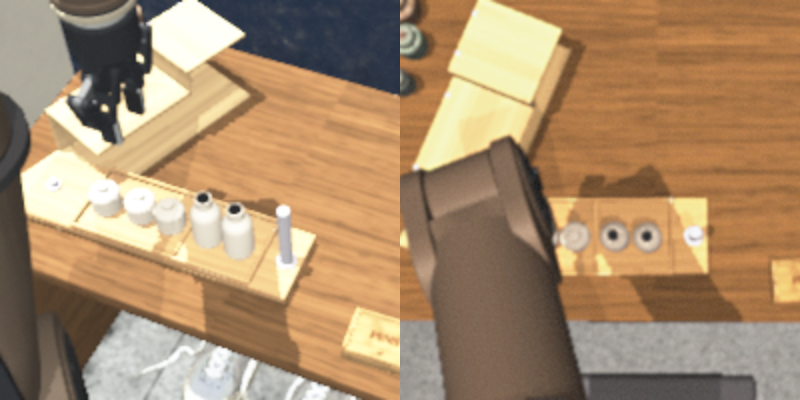

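>>> send_rows(deltas="-0.92 0 0 0 0; -0.92 0 0 0 0; -0.92 0 0 0 0; -0.92 0 0 0 0; -0.92 0 0 0 0; -0.92 0 0 0 0; -0.92 0 0 0 0; -0.92 0 0 0 0", grip_force=30)

```text
clock: 47.2
tcp_pos: [377.9, -69.9, 185.2]
eef_rot: [[0.002, 1.0, 0.0], [1.0, -0.002, 0.0], [0.0, 0.0, -1.0]]
force: [1.0, -0.0, -0.6]
width: 0.499
grasp_force: 0.0
```

>>> send_rows(deltas="0 0 0.5 0 0; 0 0 0 0 0; 0 0 0 0 0")

```text
clock: 47.5
tcp_pos: [377.8, -68.6, 172.6]
eef_rot: [[0.002, 1.0, -0.001], [1.0, -0.002, -0.0], [-0.0, -0.001, -1.0]]
force: [0.5, 0.7, 0.4]
width: 0.504
grasp_force: 0.0
```

```bash
python3 - <<'E'
from h import *
print(to([379,-69,88],0))
for c in("top","side"):
    for r in mark_of(c,"handle")[:3]: print(c,r["score"],np.round(r["point"]),at_z(c,r["point"],100))
for p in ([379,-69,120],[379,-69,20]): print(proj("side",p))
print([b[:3] for b in blobs("side") if 240<b[0][0]<290])
E
```

```text
('d', [-0.01, 0.05, 3.38], 'turn', np.float64(-0.02), 'yaw', np.float64(-0.1), 'tcp', [377.8, -68.6, 172.6], 'w', 0.5, 'F', [0.5, 0.7, 0.4])
top 0.84 [288. 248.] [380.00651955 -71.28708512 100.        ]
top 0.37 [252. 250.] [372.84877796  18.88958784 100.        ]
top 0.33 [247. 248.] [377.70100525  31.88772384 100.        ]
side 0.93 [264. 239.] [387.71976348 -73.40132022 100.        ]
[260.00083174 235.96254379]
[261.81378335 261.54380817]
[([255.3, 167.9], 156, [232, 157, 45, 17]), ([260.5, 258.6], 568, [245, 233, 32, 46]), ([241.0, 265.3], 80, [231, 261, 17, 10])]
```

>>> send_rows(deltas="-0.1 0.05 0.8 0 0; 0 0 0.8 0 0; 0 0 0.8 0 0; 0 0 0.8 0 0; 0 0 0.2 0 0; 0 0 0 0 0; 0 0 0 0 0.4; 0 0 0 0 0.6")

```text
clock: 48.45
tcp_pos: [380.3, -71.1, 88.4]
eef_rot: [[0.001, 1.0, 0.002], [1.0, -0.001, 0.0], [0.0, 0.002, -1.0]]
force: [-0.2, 0.5, 0.1]
width: 0.202
grasp_force: 0.0
```

>>> send_rows(deltas="0 0 0 0 0.75; 0 0 0 0 1; 0 0 0 0 1; 0 0 0 0 1")

```text
clock: 48.85
tcp_pos: [380.3, -71.1, 88.4]
eef_rot: [[0.001, 1.0, 0.002], [1.0, -0.001, 0.0], [0.0, 0.002, -1.0]]
force: [-0.6, 0.0, 6.9]
width: 0.178
grasp_force: 29.1
```

>>> send_rows(deltas="0 0.08 0 -0.06 1; 0 0.16 0 -0.125 1; 0 0.25 0 -0.19 1; 0.004 0.325 0 -0.25 1; 0.004 0.325 0 -0.25 1; 0.004 0.325 0 -0.25 1; 0.004 0.325 0 -0.25 1; 0.004 0.325 0 -0.25 1")

```text
clock: 49.65
tcp_pos: [433.0, -66.5, 88.5]
eef_rot: [[-0.162, 0.987, 0.002], [0.987, 0.162, 0.001], [0.0, 0.002, -1.0]]
force: [-0.1, 2.2, 6.5]
width: 0.18
grasp_force: 29.1
```

>>> send_rows(deltas="0.004 0.325 0 -0.25 1; 0.004 0.325 0 -0.25 1; 0.004 0.325 0 -0.25 1; 0.004 0.325 0 -0.25 1; 0.004 0.325 0 -0.25 1; 0.004 0.325 0 -0.25 1; 0.004 0.325 0 -0.25 1; 0.004 0.325 0 -0.25 1")

```text
clock: 50.45
tcp_pos: [495.5, -49.5, 88.5]
eef_rot: [[-0.355, 0.935, 0.001], [0.935, 0.355, 0.001], [0.0, 0.001, -1.0]]
force: [-1.0, 1.4, 5.4]
width: 0.179
grasp_force: 29.1
```

```bash
python3 - <<'E'
from h import *
s=read_state();p=s["tcp_pos"][:2]-np.array([380,255]);print(to([380,255,88]),np.hypot(*p),np.degrees(np.arctan2(p[1],p[0])))
E
```

```text
('d', [13.03, 0.01, 0.02], 'turn', 0, 'yaw', np.float64(20.8), 'tcp', [495.5, -49.5, 88.5], 'w', 0.18, 'F', [-1.0, 1.4, 5.4]) 325.6832385944554 -69.23442510709607
```

>>> send_rows(deltas="0.004 0.325 0 -0.25 1; 0.004 0.325 0 -0.25 1; 0.004 0.325 0 -0.25 1; 0.004 0.325 0 -0.25 1; 0.004 0.325 0 -0.25 1; 0.004 0.325 0 -0.25 1; 0.004 0.325 0 -0.25 1; 0.004 0.325 0 -0.25 1")

```text
clock: 51.25
tcp_pos: [553.4, -20.5, 88.5]
eef_rot: [[-0.534, 0.846, 0.001], [0.846, 0.534, 0.001], [0.0, 0.001, -1.0]]
force: [-1.5, 2.2, 5.8]
width: 0.18
grasp_force: 29.2
```

```bash
python3 - <<'E'
from h import *
snap("side","s7.png")
cv2.imwrite("pics/m7.png",cv2.resize(cv2.imread("pics/s7.png")[110:290,120:320],(600,540)))
E
```

```text
(no output)
```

View pics/m7.png

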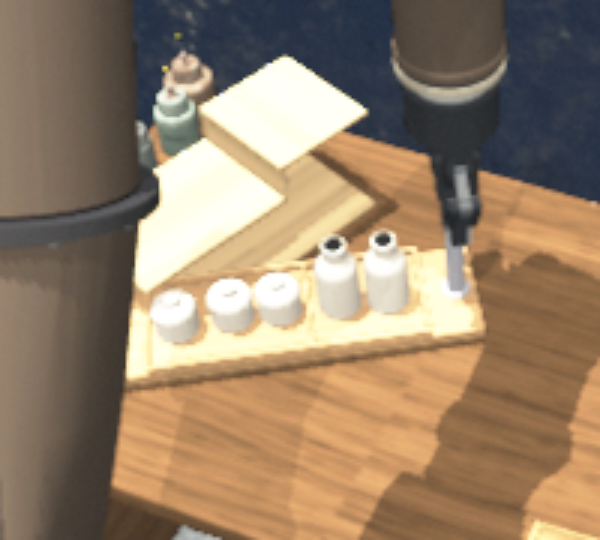

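All five pieces stand upright on the board, and the gripper body clears the hood.

>>> send_rows(deltas="0.004 0.325 0 -0.25 1; 0.004 0.325 0 -0.25 1; 0.004 0.325 0 -0.25 1; 0.004 0.325 0 -0.25 1; 0.004 0.325 0 -0.25 1; 0.004 0.325 0 -0.25 1; 0.004 0.325 0 -0.25 1; 0.004 0.325 0 -0.25 1")

```text
clock: 52.1
tcp_pos: [604.4, 19.2, 88.6]
eef_rot: [[-0.691, 0.723, 0.001], [0.723, 0.691, 0.001], [-0.0, 0.001, -1.0]]
force: [-2.4, 2.7, 6.9]
width: 0.18
grasp_force: 30.0
```

>>> send_rows(deltas="0.004 0.325 0 -0.25 1; 0.004 0.325 0 -0.25 1; 0.004 0.325 0 -0.25 1; 0.004 0.325 0 -0.25 1; 0.003 0.26 0 -0.2 1; 0.003 0.26 0 -0.2 1; 0.003 0.26 0 -0.2 1; 0.003 0.26 0 -0.2 1")

```text
clock: 52.9
tcp_pos: [642.8, 63.0, 88.6]
eef_rot: [[-0.809, 0.588, 0.001], [0.588, 0.809, 0.0], [-0.0, 0.001, -1.0]]
force: [-1.4, 0.9, 5.9]
width: 0.179
grasp_force: 29.9
```

>>> send_rows(deltas="0.002 0.2 0 -0.15 1; 0.002 0.2 0 -0.15 1; 0.002 0.2 0 -0.15 1; 0.002 0.2 0 -0.15 1")

```text
clock: 53.3
tcp_pos: [654.1, 79.4, 88.6]
eef_rot: [[-0.842, 0.539, 0.001], [0.539, 0.842, 0.0], [-0.001, 0.001, -1.0]]
force: [-2.0, 0.7, 6.1]
width: 0.174
grasp_force: 29.9
```

```bash
python3 - <<'E'
from h import *
s=read_state();p=s["tcp_pos"][:2]-np.array([380,255]);print(to([380,255,88]),np.hypot(*p),np.degrees(np.arctan2(p[1],p[0])))
E
```

```text
('d', [13.02, 0.01, 0.02], 'turn', 0, 'yaw', np.float64(57.4), 'tcp', [654.1, 79.4, 88.6], 'w', 0.17, 'F', [-2.0, 0.7, 6.1]) 325.51380492700696 -32.649459448263066
```

>>> send_rows(deltas="0.002 0.2 0 -0.15 1; 0.002 0.2 0 -0.15 1; 0.002 0.2 0 -0.15 1; 0.002 0.2 0 -0.15 1; 0.002 0.2 0 -0.15 1; 0.002 0.2 0 -0.15 1; 0.002 0.2 0 -0.15 1; 0.002 0.2 0 -0.15 1")

```text
clock: 54.1
tcp_pos: [673.5, 114.1, 88.6]
eef_rot: [[-0.901, 0.434, 0.001], [0.434, 0.901, 0.0], [-0.001, 0.0, -1.0]]
force: [-0.7, 0.8, 5.4]
width: 0.177
grasp_force: 29.8
```

>>> send_rows(deltas="0 0.13 0 -0.1 1; 0 0.13 0 -0.1 1; 0 0.13 0 -0.1 1; 0 0.13 0 -0.1 1")

```text
clock: 54.5
tcp_pos: [678.9, 126.0, 88.6]
eef_rot: [[-0.917, 0.398, 0.001], [0.398, 0.917, 0.0], [-0.001, 0.001, -1.0]]
force: [-0.9, 0.5, 6.1]
width: 0.177
grasp_force: 29.9
```

>>> send_rows(deltas="0 0.1 0 -0.08 1; 0 0.1 0 -0.08 1; 0 0.1 0 -0.08 1; 0 0 0 0 1")

```text
clock: 54.9
tcp_pos: [682.0, 133.3, 88.6]
eef_rot: [[-0.927, 0.375, 0.001], [0.375, 0.927, 0.0], [-0.001, 0.001, -1.0]]
force: [-1.2, 1.2, 6.3]
width: 0.176
grasp_force: 29.8
```

>>> send_rows(deltas="0 0.1 0 -0.08 1; 0 0.1 0 -0.08 1; 0 0.1 0 -0.08 1; 0 0 0 0 1; 0 0 0 0 1")

```text
clock: 55.4
tcp_pos: [682.9, 135.6, 88.5]
eef_rot: [[-0.934, 0.356, -0.003], [0.356, 0.934, -0.004], [0.001, -0.005, -1.0]]
force: [-9.6, -8.7, 13.4]
width: 0.177
grasp_force: 30.9
```

>>> send_rows(deltas="0 0.1 0 0 1; 0 0.1 0 0 1; 0 0 0 0 1; 0 0 0 0 1")

```text
clock: 55.8
tcp_pos: [682.9, 135.7, 88.4]
eef_rot: [[-0.933, 0.359, -0.007], [0.359, 0.933, -0.009], [0.003, -0.011, -1.0]]
force: [-18.4, -19.6, 20.6]
width: 0.179
grasp_force: 32.7
```

>>> send_rows(deltas="0 0 0 0 0.5; 0 0 0 0 0.2; 0 0 0 0 -0.1; 0 0 0 0 -0.1; 0 0 0 0 -0.1")

```text
clock: 56.3
tcp_pos: [686.1, 144.9, 87.5]
eef_rot: [[-0.936, 0.353, 0.0], [0.353, 0.936, 0.0], [0.0, 0.0, -1.0]]
force: [-0.2, -0.7, -0.1]
width: 0.554
grasp_force: 0.0
```

```bash
python3 - <<'E'
from h import *
s=read_state();print(to([683,136,88]))
for c in("top","side"):
    for r in mark_of(c,"handle")[:2]: print(c,r["score"],np.round(r["point"]),at_z(c,r["point"],100))
E
```

```text
('d', [-0.01, -0.38, -0.02], 'turn', 0, 'yaw', np.float64(69.3), 'tcp', [686.1, 144.9, 87.5], 'w', 0.55, 'F', [-0.2, -0.7, -0.1])
top 0.84 [288. 248.] [380.00651955 -71.28708512 100.        ]
top 0.37 [252. 250.] [372.84877796  18.88958784 100.        ]
side 0.6 [270. 187.] [545.44837029 -21.94857517 100.        ]
```

>>> send_rows(deltas="0 -0.33 0 0 -0.1; 0 0 0 0 -0.1; 0 0 -0.6 0 -0.1; 0 0 -1 0 -0.1; 0 0 -1 0 -0.1; 0 0 -1 0 -0.1; 0 0 -1 0 -0.1; 0 0 -1 0 -0.1")

```text
clock: 57.2
tcp_pos: [683.3, 136.7, 230.1]
eef_rot: [[-0.935, 0.354, 0.001], [0.354, 0.935, 0.0], [-0.001, 0.001, -1.0]]
force: [1.1, -0.0, -0.4]
width: 0.546
grasp_force: 0.0
```

>>> send_rows(deltas="0.3 -0.95 0 0 0; 0.3 -0.95 0 0 0; 0.3 -0.95 0 0 0; 0.3 -0.95 0 0 0; 0.3 -0.95 0 0 0; 0.3 -0.95 0 0 0; 0.3 -0.95 0 0 0; 0.3 -0.95 0 0 0")

```text
clock: 58.0
tcp_pos: [559.5, -20.6, 228.9]
eef_rot: [[-0.935, 0.354, 0.002], [0.354, 0.935, 0.0], [-0.001, 0.001, -1.0]]
force: [-0.2, 0.4, -0.5]
width: 0.5
grasp_force: 0.0
```

>>> send_rows(deltas="0.3 -0.95 0 0 0; 0.3 -0.95 0 0 0; 0.3 -0.95 0 0 0; 0.3 -0.95 0 0 0; 0.3 -0.95 0 0 0; 0.3 -0.95 0 0 0; 0.3 -0.95 0 0 0; 0 0 0 0 0")

```text
clock: 58.8
tcp_pos: [450.2, -159.9, 228.9]
eef_rot: [[-0.934, 0.358, 0.001], [0.358, 0.934, -0.001], [-0.001, -0.0, -1.0]]
force: [-0.1, -0.1, 0.6]
width: 0.5
grasp_force: 0.0
```

```bash
python3 - <<'E'
from h import *
snap("side","s8.png");snap("top","t8.png")
for c in("top","side"):
    for r in mark_of(c,"handle")[:1]: print(c,r["score"],np.round(r["point"]),at_z(c,r["point"],100))
print(to([683,136,88]))
cv2.imwrite("pics/m8.png",np.hstack([cv2.resize(cv2.imread("pics/s8.png")[110:290,120:320],(440,396)),cv2.resize(cv2.imread("pics/t8.png")[110:290,120:280],(352,396))]))
E
```

```text
top 0.69 [208. 134.] [669.55367154 136.12211196 100.        ]
side 0.81 [237. 139.] [678.27029697 135.00607736 100.        ]
('d', [-4.49, 14.18, 5.62], 'turn', 0, 'yaw', np.float64(69.4), 'tcp', [452.8, -156.1, 228.2], 'w', 0.5, 'F', [0.3, 1.0, -1.4])
```

View pics/m8.png

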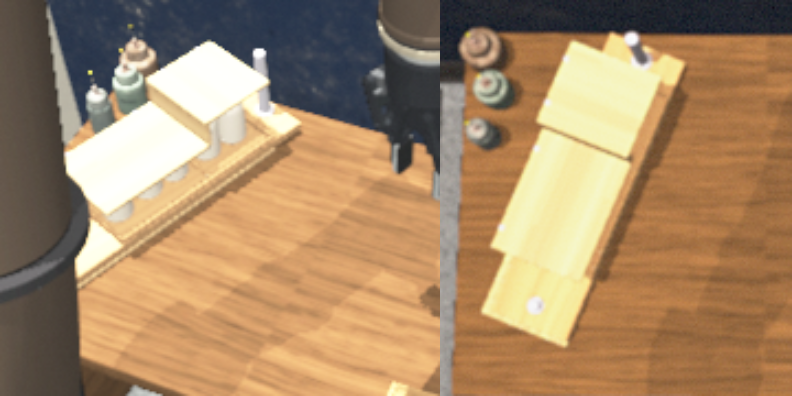

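The board is home under the hood. Two vases show under the high roof and three pots under the low one, all upright. The handle did not move when I released it, so I am handing in.

```bash
python3 -c "
from station import *
print(hand_in())"
```

```text
the job is handed in; nothing more can be done
None
```

I handed the job in at about 59 s: the board is fully home with the three pots upright under the low roof and the two vases upright under the high roof, and I left the box and tin alone; the judge's result was not shown.

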